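# Stopper a sample bottle with self-closing tongs

### The job

Using the self-closing tongs (squeeze the handles and the jaws open, ease off and they grip), take the blue stopper from the wooden tray and press it into the neck of the dark sample bottle until it bears firmly on the hidden springy seal, with 14 to 17 N and never more than 20 N. Then squeeze the tongs off it and put them back upright in their stand. Never touch the blue stopper with the fingers, and leave the other stoppers, the amber jar and the small capped bottle where they are.

Things in the scene. Friction and masses are not known exactly. Their poses are not given: they have to be found in the camera images.
- tongs: Self-closing cross-action tongs, 132 mm tall, 0.12 kg, upright in the stand, jaws down. Origin midway between the jaws at the jaw tips' level (on the stand's floor at the start); z up; handles and jaws move along y, alike on both sides. The arms cross: each mm a handle is squeezed in moves the opposite jaw a mm out.
- tongs_handles (a point): Midway between the orange handle plates, 109 mm above the tongs' origin. Plates 24 mm wide (x), z 86 to 132 mm from that origin, outer faces 68 mm apart at rest, 44 mm fully squeezed (stop); they push back 8 to 13 N each. Below each an orange ledge, top at z 86 mm, 12 mm out beyond the plate: fingertips must land on it to push hard (higher up they slip at 6 to 9 N). Let out past 68 mm, the fingers lose the tongs.
- tongs_jaws (a point): Midway between the sprung rubber V pads, 9 mm above the tongs' origin (pads z 1 to 17 mm). Jaws 38 mm wide in x, 47 mm over the outside in y at rest, 71 mm open; open, the pads clear a 28 mm round. An 18 mm head is met with the handles eased to 58 mm; at 60 to 65 mm it is gripped with 3 to 6 N while the handles still press on the fingers, so the tongs can be carried so.
- tongs_stop (a point): Centre of the flat underside of the rubber centre stop between the jaws (13 mm diameter), 19 mm above the tongs' origin, facing down: the part's top goes just under it, and it pushes the part down. Ease this pressure off before squeezing the handles again: fingertips that swing forward as they close push the tongs further down.
- stand: Fixed wooden open box, the tongs' stand: outside 56 mm (x) by 96 mm (y) by 36 mm tall, walls and floor 6 mm, so inside 44 by 84 mm. Origin at the centre of its underside; the floor on which the tongs stand is 6 mm above it. The tongs' y lies along the stand's y.
- tray: Fixed wooden block 70 (x) by 180 (y) by 22 mm tall, origin at the centre of its underside, with three 20 mm wide, 12 mm deep holes at y -60, 0, 60 mm. In each stands a stopper, its foot 10 mm above the tray's underside. Which colour is where varies.
- stopper_blue: Blue stopper: rubber plug, 16 mm diameter, 44 mm long (lowest 3 mm tapered to a 12 mm flat foot), under a blue plastic head, 18 mm diameter, 18 mm tall; 62 mm in all, 25 g. Origin at the centre of the plug's foot, z up. The one to use; its top is 72 mm above the table at the start. Its pose can also be read while it hangs in the tongs.
- stopper_red: Red stopper: rubber plug, 16 mm diameter, 44 mm long (lowest 3 mm tapered to a 12 mm flat foot), under a red plastic head, 18 mm diameter, 18 mm tall; 62 mm in all, 25 g. Origin at the centre of the plug's foot, z up. Leave it in its hole.
- stopper_yellow: Yellow stopper: rubber plug, 16 mm diameter, 44 mm long (lowest 3 mm tapered to a 12 mm flat foot), under a yellow plastic head, 18 mm diameter, 18 mm tall; 62 mm in all, 25 g. Origin at the centre of the plug's foot, z up. Leave it in its hole.
- bottle: Dark glass sample bottle, 64 mm diameter, fixed upright in a 90 mm square, 26 mm tall wooden block, rim 124 mm above the table. Origin at the centre of the underside. Out of sight in the neck is a springy rubber seal (about 6 N per mm, 7 mm travel), its top 12 to 32 mm below the rim, different every time and not measured: find it by feel.
- bottle_mouth (a point): Centre of the bottle's mouth, on the rim; z up. The bore is 18 mm wide, flaring to 27 mm over the top 5 mm; lip 36 mm outside.
- jar: Amber jar, 60 mm diameter, a bystander.
- small_bottle: Dark capped bottle, 60 mm diameter, 130 mm tall, a bystander.
Things that resemble listed ones, but are neither listed nor needed, are in the scene too. Leave any grey or turquoise look-alike of the stand alone.

How it is judged:
By the outcome, as a careful person would: the job done as asked, in the order asked, and still so for the second after the job is handed in, with the robot touching nothing.
It also fails if it takes over 61 s, if anything falls off the work surface, if the arm or the gripper's body presses on something with over 40 N, if the wrist force passes 120 N, or if a joint passes its speed limit or range.

### The arm

A 6-joint arm with a two-finger parallel gripper is mounted at the origin on the work surface. World frame = base frame: x ahead of the robot, y to its left, z up, the work surface at z = 0. Lengths are in m, angles in rad, forces in N, time in s.
With the tool pointing down it reaches from about 0.35 to 0.725 m from the base axis. Payload 4.3 kg.
Tool frame: the origin (TCP) lies at the very end of the fingers, on their centre line; the grasp point (between the pads) lies 19 mm behind it (r.tcp_to_grasp is the distance from the TCP to the grasp point, in m); y points along the fingers, x is the direction in which the jaws open and shut, and the axes are right-handed (so a half turn about y gives the same grasp; the last joint's range is limited). The gripper opens to 85 mm and grips with 20 to 120 N. Pads are 22 mm wide; open, the fingers measure 114 mm over their backs; the gripper's body (76 mm by 85 mm) begins 54 mm behind the grasp point. The pads swing forward as they close: fully open they stand 13 mm farther back than shut.
Start: joints at [1.116, 0.377, 0.081, 1.274, 0, 1.46], TCP at [0.194, 0.541, 0.231] pointing down, gripper open.
Joint ranges: [-2.72, 2.72], [-0.84, 1.66], [-1.02, 1.22], [-1.77, 2.12], [-1.37, 1.28], [-3.14, 3.14]. Speed limits (rad/s): [2.57, 2.57, 3.14, 3.14, 3.14, 3.14].

### API

Orientations are given as a 3x3 rotation matrix whose columns are the frame's x, y, z axes.
In Python, from rig import r gives the robot as it stands. The module is installed in compiled form; this text tells all that it offers.
- The arm moves only by the tool drive_tool, never from a script. Its argument "plan" is a list that holds one entry, the list of rows, each a list of 5 numbers: the opening, from 0 (shut) to 1 (fully open), then the shift along the tool's x, y, z in cm, then the turn about the tool's y in rad. In form: [[[hand, x, y, z, spin], ...]]. A call has 1 to 12 rows; each row shifts and turns the commanded pose from where the row before left it, along the tool's axes as they then stand; what a row does not reach is not made up. A row lasts 1/10 s, in which the tool goes at most 50 mm and 8.59 degrees, less where a joint would pass 70% of its speed; a pose out of reach is approached as far as the arm can. A call is refused whole if a number of a shift passes 5 or a number of a turn 0.15, either way. A call with a gripper value outside its range is refused whole. The fingers move at their own pace and stop on an object; the grip force is fixed at half the most. Time passes only in rows, so rows that do not move let the fingers close. It gives the time, the measured TCP pose, the force and the opening at its end, in the units of the state.
- r.observe(): the state, without advancing time (a new reading comes with each control period).
- r.read_camera(name): name is "scene" or "top" or "wrist"; returns a dict with "color" (480x640x3 uint8, blue, green, red), "range_z" (480x640 float32, m along the optical axis (not along the pixel's ray), 0 where there is no reading), "camera_matrix" (3x3 intrinsics, pixels), "cam_to_world" (4x4, takes a point from camera to world coordinates). Camera axes: x right, y up, looking along -z (the intrinsics and any distortion apply to the point x, -y, -z); pixel columns grow to the right and rows downward; lengths in m; the calibration is good to about 2 mm. The wrist camera is an equidistant fisheye: a pixel r from the principal point sees the ray r / f radians off the axis. A picture is of the moment at which its call begins.
- r.finish_job(): hands the job in, once; it reports no verdict.
The state is a dict: "t": time; "joint_positions": joint angles; "qd": joint speeds; "joint_efforts": joint torques, N m; "tcp_pos": TCP position; "orientation": TCP orientation; "force": force on the tool from outside, world axes, zero at the start; "wrist_torque": the same for the moment, N m; "width": opening from 0.0 (shut) to 1.0 (fully open).
Only numpy, scipy, OpenCV 4.12 (cv2) and the standard library are available. Lean on these libraries where they do the work, as an engineer would, in place of code of your own. Each camera call takes 0.05 s, during which the arm holds its last target.

## Working session

There is one attempt and no reset: what is moved stays moved. The work goes in short steps, Python scripts to look and compute and a tool call to move; the robot and the scene stay as the last step left them, time stands still between calls to the robot, and variables do not carry over. Pictures are saved under pics/ and viewed, and the job is handed in when it is done.

Besides the shell and the picture viewer there is one more tool, called after "Emit:" by a JSON object that holds its "method" and its "body". drive_tool: Moves the arm, as the interface text tells. Its arguments: {"type":"object","properties":{"plan":{"type":"array"}},"required":["plan"]}

```bash
mkdir -p pics; python3 - <<'E'
from rig import r
import cv2,numpy as np
s=r.observe()
for k,v in s.items(): print(k,np.round(v,4).tolist())
print(r.tcp_to_grasp)
for n in ["scene","top","wrist"]:
    d=r.read_camera(n); cv2.imwrite(f"pics/{n}0.png",d["color"]); np.savez(f"{n}0.npz",**d)
    print(n,d["camera_matrix"].round(1).tolist(),d["cam_to_world"].round(3).tolist(), [k for k in d])
E
```

```text
t 0.0
joint_positions [1.1157, 0.3781, 0.0796, 1.2744, 0.0, 1.4605]
qd [-0.0011, 0.0008, -0.0004, -0.0003, 0.0002, -0.0018]
joint_efforts [-0.0011, -46.3602, 26.9875, 0.0206, -0.0003, 0.0]
tcp_pos [0.1941, 0.5406, 0.2304]
orientation [[0.338, -0.0009, -0.9411], [0.9411, -0.0018, 0.338], [-0.002, -1.0, 0.0002]]
force [0.97, 0.3672, -0.8418]
wrist_torque [0.0047, -0.0156, 0.0455]
width 0.999
0.0187
scene [[524.0, 0.0, 324.8], [0.0, 524.0, 233.1], [0.0, 0.0, 1.0]] [[0.283, -0.624, 0.728, 1.348], [0.959, 0.184, -0.216, -0.202], [0.001, 0.76, 0.65, 0.853], [0.0, 0.0, 0.0, 1.0]] ['color', 'range_z', 'camera_matrix', 'cam_to_world']
top [[560.2, 0.0, 328.1], [0.0, 560.2, 236.7], [0.0, 0.0, 1.0]] [[0.017, 0.984, -0.176, 0.25], [-1.0, 0.018, 0.001, 0.029], [0.004, 0.176, 0.984, 1.628], [0.0, 0.0, 0.0, 1.0]] ['color', 'range_z', 'camera_matrix', 'cam_to_world']
wrist [[371.6, 0.0, 325.5], [0.0, 371.6, 245.0], [0.0, 0.0, 1.0]] [[0.339, -0.897, -0.286, 0.12], [0.941, 0.322, 0.104, 0.567], [-0.001, -0.304, 0.953, 0.373], [0.0, 0.0, 0.0, 1.0]] ['color', 'range_z', 'camera_matrix', 'cam_to_world']
```

View pics/scene0.png

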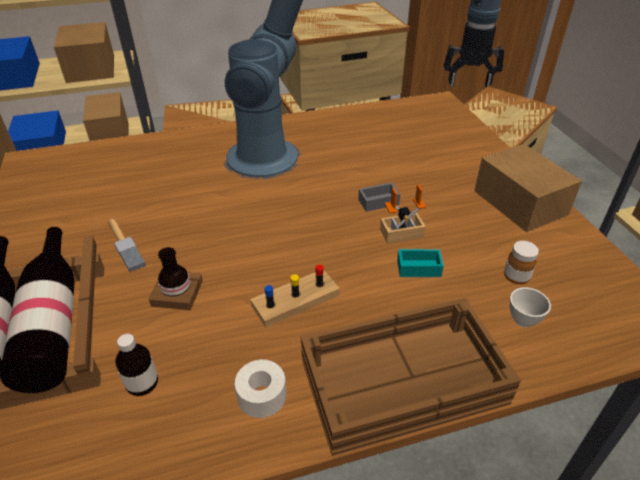

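View pics/top0.png

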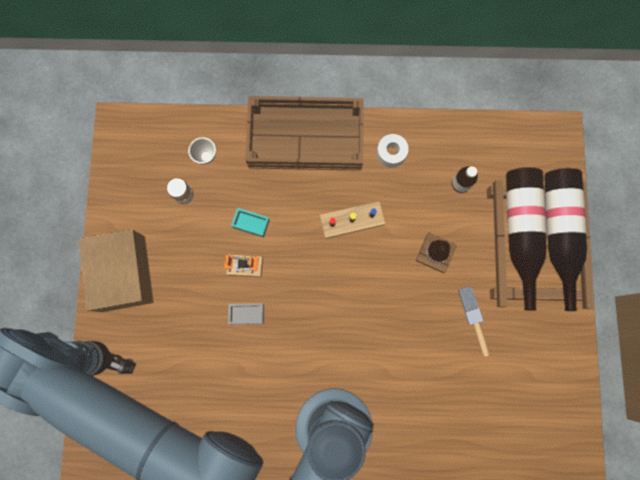

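View pics/wrist0.png

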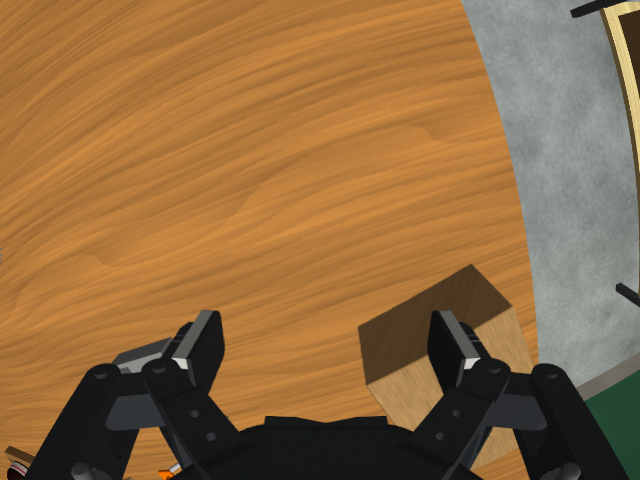

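The scene shows the wooden stand with the orange-handled tongs at scene (403,225) and top (243,265). The grey box (top 246,314) and the turquoise box (250,222) are look-alikes to leave alone. The tray is at top (352,219) with blue at (373,212), yellow at (353,217) and red at (333,221). The bottle in its square block is at top (437,252). The capped bottle at (465,180) and the two large bottles lying on the rack at top right don't fit the description.

```bash
cat > h.py <<'E'
import numpy as np,cv2
def ray(d,u,v):
    K=d["camera_matrix"];T=d["cam_to_world"]
    c=np.array([(u-K[0,2])/K[0,0],-(v-K[1,2])/K[1,1],-1.])
    return T[:3,3],T[:3,:3]@c
def plane(d,u,v,z):
    o,w=ray(d,u,v); return o+w*(z-o[2])/w[2]
def pts(d):
    K=d["camera_matrix"];T=d["cam_to_world"];z=d["range_z"]
    v,u=np.mgrid[:480,:640]
    c=np.stack([(u-K[0,2])/K[0,0]*z,-(v-K[1,2])/K[1,1]*z,-z],-1)
    P=c@T[:3,:3].T+T[:3,3]; P[z==0]=np.nan
    return P
def proj(d,p):
    K=d["camera_matrix"];T=d["cam_to_world"]
    c=T[:3,:3].T@(np.asarray(p)-T[:3,3]); return K[0,2]+K[0,0]*c[0]/-c[2], K[1,2]-K[1,1]*c[1]/-c[2]
E
python3 - <<'E'
import cv2,numpy as np
s=cv2.imread('pics/scene0.png');t=cv2.imread('pics/top0.png')
def crop(i,x,y,w,h,f): return cv2.resize(i[y:y+h,x:x+w],None,fx=f,fy=f,interpolation=cv2.INTER_CUBIC)
a=np.vstack([np.hstack([crop(t,210,240,65,50,6),crop(t,315,195,65,50,6)]),np.hstack([crop(t,410,225,65,50,6),crop(s,370,180,65,50,6)])])
cv2.imwrite('pics/c1.png',a)
E
```

```text
(no output)
```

View pics/c1.png

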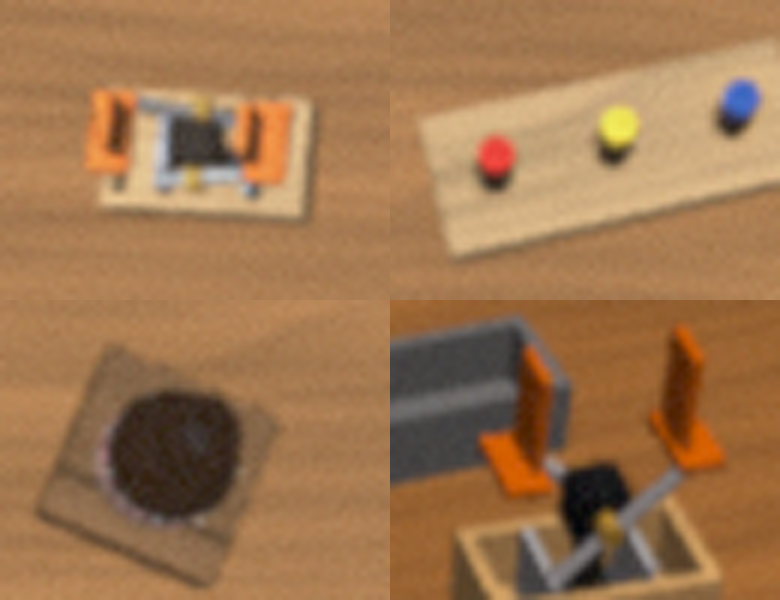

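The enlarged crop confirms three things: the orange-handled tongs stand in the wooden box, blue is at the right end of the tray, and the bottle sits in the square block. Now I'll measure from both views.

```bash
python3 - <<'E'
import numpy as np,cv2
from h import *
D={n:dict(np.load(f'{n}0.npz')) for n in ['scene','top']}
for n,d in D.items():
    hsv=cv2.cvtColor(d['color'],cv2.COLOR_BGR2HSV); P=pts(d)
    print(n,'table z',np.nanmedian(P[...,2][300:330,200:240]))
    for name,lo,hi in [('orange',(3,200,150),(14,255,255)),('red',(174,150,100),(180,255,255)),('red2',(0,200,100),(3,255,255)),('yel',(24,150,120),(34,255,255)),('blue',(100,150,80),(125,255,255))]:
        m=cv2.inRange(hsv,lo,hi); k,l,st,c=cv2.connectedComponentsWithStats(m)
        for i in range(1,k):
            if st[i,4]>=12 and st[i,4]<800:
                q=P[l==i]; print(name,st[i].tolist(),c[i].round(1).tolist(),np.nanmin(q,0).round(3),np.nanmax(q,0).round(3),np.nanmedian(q,0).round(3))
d=D['top'];P=pts(d)
def rect(sel,z,lab):
    q=P[sel]; r=cv2.minAreaRect(q[:,:2].astype(np.float32)); print(lab,len(q),r, q.mean(0).round(4))
u0=np.zeros((480,640),bool)
a=u0.copy();a[195:250,310:395]=1; rect(a&(abs(P[...,2]-.022)<.006),.022,'tray')
a=u0.copy();a[250:282,215:275]=1; rect(a&(abs(P[...,2]-.036)<.007),.036,'stand')
rect(a&(P[...,2]>.075),.1,'handles')
a=u0.copy();a[225:280,405:470]=1; rect(a&(abs(P[...,2]-.026)<.007),.026,'block'); rect(a&(P[...,2]>.116),.124,'rim')
rect(a&(P[...,2]>.06),.124,'bottle')
E
```

```text
scene table z -0.0015490704562109991
orange [418, 184, 4, 7, 14] [419.6, 186.9] [ 0.256  0.293 -0.006] [0.457 0.396 0.138] [0.446 0.296 0.135]
orange [417, 200, 9, 8, 45] [421.1, 204.4] [ 0.335  0.29  -0.004] [0.469 0.374 0.105] [0.459 0.302 0.09 ]
orange [385, 202, 12, 11, 63] [390.2, 207.4] [0.336 0.219 0.015] [0.466 0.272 0.094] [0.45  0.226 0.091]
orange [315, 264, 9, 5, 16] [318.8, 265.4] [ 0.492  0.006 -0.003] [0.572 0.043 0.072] [0.509 0.027 0.   ]
red [12, 299, 60, 20, 432] [42.3, 305.4] [ 0.586 -0.563  0.091] [ 0.608 -0.475  0.153] [ 0.597 -0.507  0.144]
red [0, 319, 7, 14, 63] [2.9, 325.1] [ 0.586 -0.59   0.097] [ 0.606 -0.585  0.12 ] [ 0.596 -0.587  0.11 ]
red2 [316, 265, 7, 10, 57] [319.0, 269.4] [0.569 0.006 0.057] [0.587 0.02  0.073] [0.581 0.013 0.069]
yel [292, 275, 6, 6, 26] [294.8, 277.4] [ 0.582 -0.049  0.066] [ 0.6   -0.037  0.072] [ 0.59  -0.043  0.07 ]
blue [265, 286, 8, 10, 60] [268.6, 290.4] [ 0.598 -0.109  0.053] [ 0.616 -0.095  0.073] [ 0.611 -0.103  0.069]
top table z -2.9269534639442263e-05
yel [350, 213, 6, 7, 27] [352.6, 216.0] [ 0.584 -0.049  0.056] [ 0
[... 199 characters left out ...]
0.44882237911224365, 0.26507318019866943), (0.09602313488721848, 0.05625324323773384), 87.51725006103516) [0.4426 0.2611 0.0358]
handles 267 ((0.448564350605011, 0.2650814652442932), (0.09196735173463821, 0.037450287491083145), 86.57405853271484) [0.4481 0.2626 0.099 ]
block 477 ((0.49816960096359253, -0.2881244122982025), (0.09087789058685303, 0.09256401658058167), 66.57268524169922) [ 0.4942 -0.2834  0.0248]
rim 94 ((0.49923816323280334, -0.2893078327178955), (0.033390630036592484, 0.033804167062044144), 3.103739023208618) [ 0.4987 -0.2889  0.1213]
bottle 333 ((0.494696706533432, -0.28434160351753235), (0.05912785604596138, 0.04634464159607887), 42.64672088623047) [ 0.495  -0.2839  0.0901]
```

Emit:
{"method": "drive_tool", "body": {"plan": [[[1,0,0,0,-0.15],[1,0,0,0,-0.15],[1,-2.5,0,-2.5,0],[1,-3,0,-3,0],[1,-3,0,-3,0],[1,-3,0,-3,0],[1,-3,0,-3,0],[1,-3,0,-3,0],[1,-3,0,-3,0],[1,-3,0,-3,0],[1,-2.5,0,-2.5,0]]]}}

```text
t: 1.25
tcp_pos: [0.4435, 0.2679, 0.2311]
orientation: [[0.046, -0.0, -0.999], [0.999, -0.0, 0.046], [-0.0, -1.0, 0.0]]
force: [0.3, 0.3, -0.5]
width: 1.005
```

```bash
cat >> h.py <<'E'
def wrays(d,u,v):
    K=d["camera_matrix"];T=d["cam_to_world"]
    x=(np.asarray(u,float)-K[0,2])/K[0,0];y=(np.asarray(v,float)-K[1,2])/K[1,1]
    th=np.hypot(x,y);k=np.sin(th)/np.maximum(th,1e-9)
    c=np.stack([x*k,-y*k,-np.cos(th)],-1)
    return T[:3,3],c@T[:3,:3].T
def wplane(d,u,v,z):
    o,w=wrays(d,u,v); return o+w*((z-o[2])/w[...,2])[...,None]
def wpts(d):
    v,u=np.mgrid[:480,:640]; o,w=wrays(d,u,v)
    fwd=-d["cam_to_world"][:3,2]
    z=d["range_z"]; P=o+w*(z/np.maximum(w@fwd,1e-3))[...,None]; P[z==0]=np.nan; return P
def wproj(d,p):
    K=d["camera_matrix"];T=d["cam_to_world"]
    c=T[:3,:3].T@(np.asarray(p)-T[:3,3]); c=np.array([c[0],-c[1],-c[2]])
    rr=np.hypot(c[0],c[1]);th=np.arctan2(rr,c[2]); return K[0,2]+K[0,0]*th*c[0]/rr,K[1,2]+K[1,1]*th*c[1]/rr
def st(r):
    s=r.observe(); print('t',round(float(s['t']),2),'tcp',np.round(s['tcp_pos'],4),'F',np.round(s['force'],2),'w',round(float(s['width']),3),'xang',np.degrees(np.arctan2(s['orientation'][1][0],s['orientation'][0][0])).round(2),'ydown',np.round(np.array(s['orientation'])[:,1],3)); return s
E
python3 - <<'E'
from rig import r
from h import *
st(r); d=r.read_camera('wrist'); cv2.imwrite('pics/w1.png',d['color']); np.savez('w1.npz',**d)
E
```

```text
t 1.25 tcp [0.4435 0.2679 0.2311] F [ 0.28  0.33 -0.49] w 1.005 xang 87.37 ydown [-0. -0. -1.]
```

View pics/w1.png

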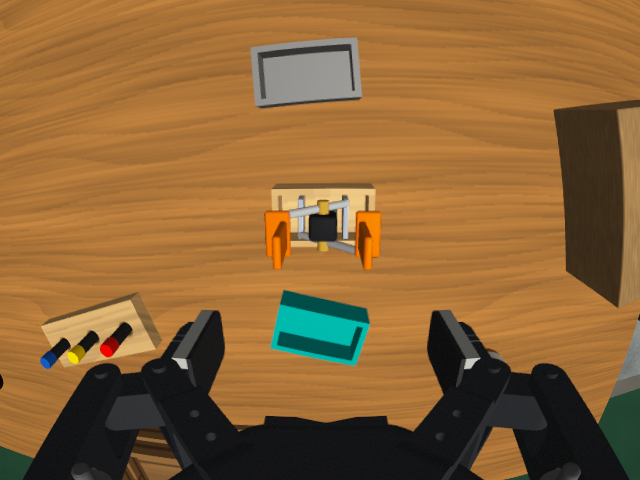

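The wrist view shows the tongs centred at (322,228), with the orange handles at (277,238) and (369,240). Next I'll measure them here, along with the stand rim.

```bash
python3 - <<'E'
from h import *
d=dict(np.load('w1.npz'));P=wpts(d)
hsv=cv2.cvtColor(d['color'],cv2.COLOR_BGR2HSV)
m=cv2.inRange(hsv,(4,200,120),(14,255,255)); m[:, :250]=0;m[:,400:]=0;m[:195]=0;m[290:]=0
k,l,s,c=cv2.connectedComponentsWithStats(m)
for i in range(1,k):
    if s[i,4]<60: continue
    q=P[l==i]; q=q[~np.isnan(q[:,0])]; print(s[i].tolist(),c[i].round(1),'z max',np.percentile(q[:,2],98).round(4))
    t=q[q[:,2]>q[:,2].max()-.006]; r=cv2.minAreaRect(t[:,:2].astype(np.float32));print(' top',len(t),r,t.mean(0).round(4))
    t=q[abs(q[:,2]-.092)<.004]; 
    if len(t): print(' ledge',len(t),cv2.minAreaRect(t[:,:2].astype(np.float32)),t.mean(0).round(4))
q=P[(abs(P[...,2]-.036)<.004)]; q=q[(abs(q[:,0]-.449)<.05)&(abs(q[:,1]-.265)<.07)]
print('stand',len(q),cv2.minAreaRect(q[:,:2].astype(np.float32)))
print('table',np.nanmedian(P[100:170,200:400,2]))
E
```

```text
[265, 211, 25, 59, 598] [278.  238.6] z max 0.1386
 top 150 ((0.4443645477294922, 0.23384834825992584), (0.006144651211798191, 0.02288760244846344), 87.59640502929688) [0.4429 0.2339 0.1373]
 ledge 241 ((0.4441313147544861, 0.2284408062696457), (0.019459318369627, 0.03777272626757622), 84.16356658935547) [0.4408 0.2275 0.092 ]
[355, 211, 26, 59, 309] [362.  238.2] z max 0.1389
 top 108 ((0.44709861278533936, 0.2940220236778259), (0.004233514424413443, 0.023492218926548958), 80.80441284179688) [0.446  0.294  0.1374]
 ledge 157 ((0.446231484413147, 0.2954361140727997), (0.017055578529834747, 0.03948793560266495), 70.74488830566406) [0.4441 0.2941 0.0919]
stand 1405 ((0.4460160434246063, 0.2649569511413574), (0.09646052867174149, 0.05612177774310112), 87.51224517822266)
table 0.0003835173452905183
```

```bash
python3 - <<'E'
from h import *
d=dict(np.load('w1.npz'));P=wpts(d)
hsv=cv2.cvtColor(d['color'],cv2.COLOR_BGR2HSV)
m=cv2.inRange(hsv,(2,190,90),(17,255,255)); m[:, :250]=0;m[:,400:]=0;m[:195]=0;m[290:]=0
k,l,s,c=cv2.connectedComponentsWithStats(m)
R=[]
for i in range(1,k):
    if s[i,4]<60: continue
    q=P[l==i]; q=q[~np.isnan(q[:,0])]; t=q[q[:,2]>.134]; r=cv2.minAreaRect(t[:,:2].astype(np.float32));print(' top',len(t),r,s[i])
    R.append(r[0])
    t=q[abs(q[:,2]-.092)<.003]; print(' ledge',len(t),cv2.minAreaRect(t[:,:2].astype(np.float32)))
R=np.array(R);print(R.mean(0),np.degrees(np.arctan2(R[1,1]-R[0,1],R[1,0]-R[0,0])))
crop=cv2.resize(d['color'][180:280,250:400],None,fx=5,fy=5);cv2.imwrite('pics/w1c.png',crop)
E
```

```text
top 300 ((0.44426411390304565, 0.2338525652885437), (0.006144651211798191, 0.023088637739419937), 87.59640502929688) [ 264  211   27   59 1274]
 ledge 693 ((0.444156676530838, 0.22879314422607422), (0.020262598991394043, 0.03724279627203941), 87.429931640625)
 top 283 ((0.44764405488967896, 0.29577142000198364), (0.006644534412771463, 0.024128176271915436), 84.60553741455078) [ 355  211   27   60 1219]
 ledge 660 ((0.44764596223831177, 0.30095574259757996), (0.020213676616549492, 0.03730757161974907), 87.13653564453125)
[0.44595408 0.26481199] 86.87551793881505
```

View pics/w1c.png

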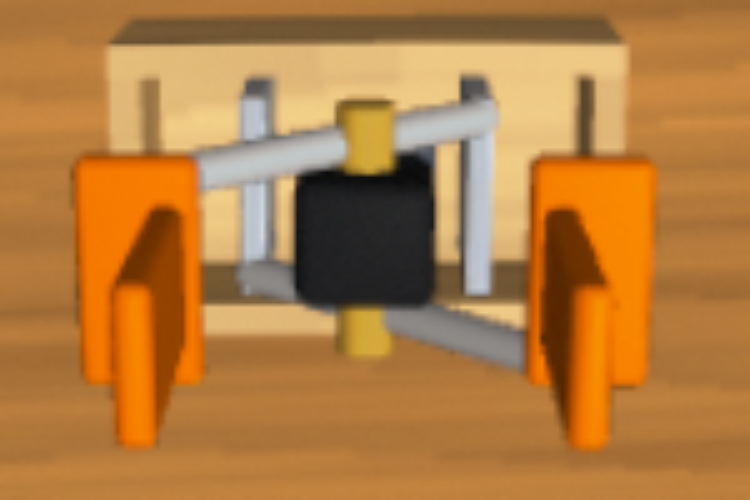

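Emit:
{"method": "drive_tool", "body": {"plan": [[[1,-0.3,0,-0.3,0],[1,0,3,0,0],[1,0,3,0,0],[1,0,2,0,0],[1,0,2,0,0],[1,0,2,0,0],[1,0,1.7,0,0],[1,0,0,0,0]]]}}

```text
t: 2.1
tcp_pos: [0.4424, 0.2665, 0.0919]
orientation: [[0.043, -0.005, -0.999], [0.999, -0.002, 0.043], [-0.002, -1.0, 0.005]]
force: [-0.7, 0.4, -0.4]
width: 1.0
```

```bash
python3 - <<'E'
from rig import r
from h import *
st(r); d=r.read_camera('wrist'); cv2.imwrite('pics/w2.png',d['color']); np.savez('w2.npz',**d)
E
```

```text
t 2.1 tcp [0.4424 0.2665 0.0919] F [-0.67  0.37 -0.43] w 1.0 xang 87.52 ydown [-0.005 -0.002 -1.   ]
```

View pics/w2.png

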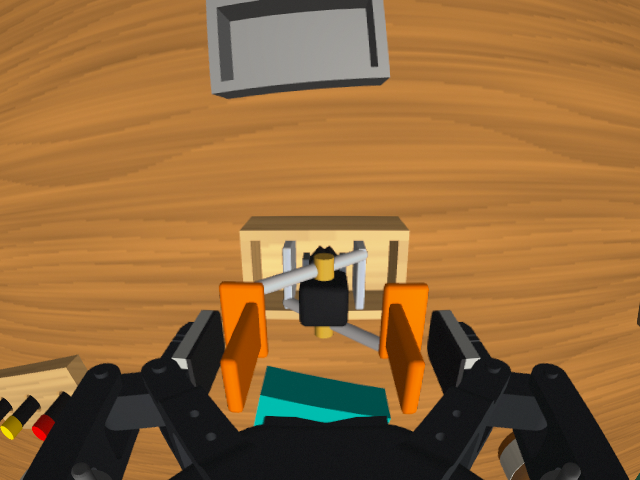

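```bash
python3 - <<'E'
from rig import r
from h import *
s=st(r); print(np.abs(s['qd']).max())
d=dict(np.load('w2.npz'));P=wpts(d)
hsv=cv2.cvtColor(d['color'],cv2.COLOR_BGR2HSV)
m=cv2.inRange(hsv,(2,190,90),(17,255,255)); m[:, :210]=0;m[:,440:]=0;m[:270]=0;m[415:]=0
k,l,s_,c=cv2.connectedComponentsWithStats(m);R=[]
for i in range(1,k):
    if s_[i,4]<300: continue
    q=P[l==i]; t=q[q[:,2]>.134]; rr=cv2.minAreaRect(t[:,:2].astype(np.float32));print(rr,s_[i]); R.append(rr[0])
    t=q[abs(q[:,2]-.092)<.003]; print(' ledge',len(t),cv2.minAreaRect(t[:,:2].astype(np.float32)), np.median(t[:,2]))
print(np.mean(R,0))
# finger pad region
O=np.array(s['orientation']);tp=np.array(s['tcp_pos'])
for (u0,u1,v0,v1) in [(195,222,312,375),(430,455,312,375)]:
    q=(P[v0:v1,u0:u1].reshape(-1,3)-tp)@O; q=q[~np.isnan(q[:,0])]; q=q[(q[:,1]>-.06)&(q[:,1]<0.01)]
    print(len(q),q.min(0).round(4),q.max(0).round(4))
E
```

```text
t 2.15 tcp [0.4434 0.2668 0.0933] F [-1.1  -0.36  0.28] w 1.002 xang 87.51 ydown [-0.003 -0.001 -1.   ]
0.04097623720864452
((0.4445089101791382, 0.23365887999534607), (0.0064757526852190495, 0.024134978652000427), 86.2997055053711) [ 219  281   50  132 4775]
 ledge 1851 ((0.4439696967601776, 0.22851350903511047), (0.020581601187586784, 0.037634748965501785), 87.08684539794922) 0.09208004449775639
((0.44781187176704407, 0.2953621745109558), (0.006586479023098946, 0.025343753397464752), 87.91156768798828) [ 378  283   51  132 4205]
 ledge 1889 ((0.4475482404232025, 0.30055856704711914), (0.02067316137254238, 0.03769776597619057), 87.35169219970703) 0.09213575478826702
[0.44616039 0.26451053]
1638 [-0.0508 -0.0483 -0.01  ] [-0.0351 -0.0112  0.0135]
1511 [ 0.0409 -0.0465 -0.0096] [ 0.0484 -0.012   0.0134]
```

Emit:
{"method": "drive_tool", "body": {"plan": [[[1,-0.2,0,-0.2,0],[1,0,0,0,0],[1,0,0,0,0],[0.88,0,0.4,0,0],[0.82,0,0,0,0],[0.78,0,0,0,0],[0.75,0,0,0,0],[0.73,0,0,0,0],[0.73,0,0,0,0]]]}}

```text
t: 3.05
tcp_pos: [0.4482, 0.2658, 0.0914]
orientation: [[0.044, 0.002, -0.999], [0.999, 0.003, 0.044], [0.003, -1.0, -0.002]]
force: [-1.1, 4.0, 4.1]
width: 0.731
```

```bash
python3 - <<'E'
from rig import r
from h import *
st(r); d=r.read_camera('wrist'); cv2.imwrite('pics/w3.png',d['color']); np.savez('w3.npz',**d); st(r)
E
```

```text
t 3.05 tcp [0.4482 0.2658 0.0914] F [-1.12  3.97  4.13] w 0.731 xang 87.46 ydown [ 0.002  0.003 -1.   ]
t 3.1 tcp [0.4482 0.2659 0.0914] F [-0.62  3.05  6.23] w 0.728 xang 87.46 ydown [ 0.002  0.003 -1.   ]
```

View pics/w3.png

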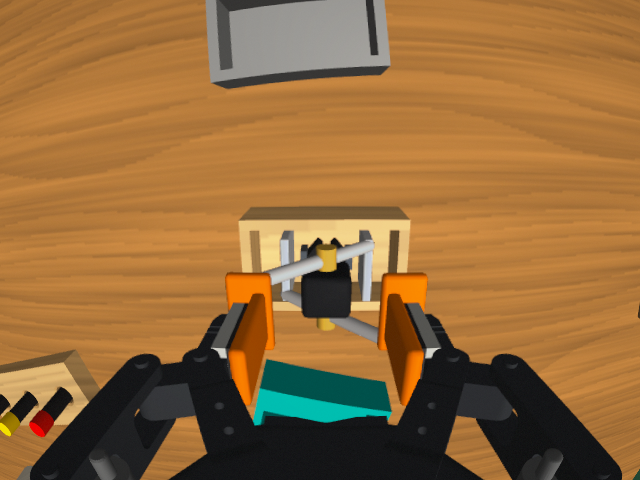

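Emit:
{"method": "drive_tool", "body": {"plan": [[[0.73,-0.1,0.1,0,0],[0.73,0,0.1,0,0],[0.73,0,0,0,0]]]}}

```text
t: 3.4
tcp_pos: [0.4493, 0.2659, 0.0909]
orientation: [[0.044, 0.005, -0.999], [0.999, 0.005, 0.044], [0.005, -1.0, -0.004]]
force: [-0.9, 5.1, 12.3]
width: 0.732
```

Emit:
{"method": "drive_tool", "body": {"plan": [[[0.73,0,0.1,0,0],[0.73,0,0.1,0,0],[0.73,0,0,0,0]]]}}

```text
t: 3.7
tcp_pos: [0.45, 0.2659, 0.0894]
orientation: [[0.044, 0.006, -0.999], [0.999, 0.005, 0.044], [0.005, -1.0, -0.006]]
force: [-1.6, 2.4, 14.2]
width: 0.735
```

Emit:
{"method": "drive_tool", "body": {"plan": [[[0.73,0,0.1,0,0],[0.73,0,0,0,0],[0.73,0,0,0,0]]]}}

```text
t: 4.0
tcp_pos: [0.4501, 0.2659, 0.0885]
orientation: [[0.044, 0.006, -0.999], [0.999, 0.005, 0.044], [0.005, -1.0, -0.006]]
force: [-0.9, 3.6, 15.7]
width: 0.728
```

```bash
python3 - <<'E'
from rig import r
from h import *
st(r); d=r.read_camera('wrist'); cv2.imwrite('pics/w4.png',cv2.resize(d['color'][220:420,180:470],None,fx=2.7,fy=2.7)); np.savez('w4.npz',**d); st(r)
E
```

```text
t 4.0 tcp [0.4501 0.2659 0.0885] F [-0.93  3.62 15.66] w 0.728 xang 87.47 ydown [ 0.006  0.005 -1.   ]
t 4.05 tcp [0.4501 0.2659 0.0885] F [-1.95  3.44 14.4 ] w 0.734 xang 87.47 ydown [ 0.006  0.005 -1.   ]
```

View pics/w4.png

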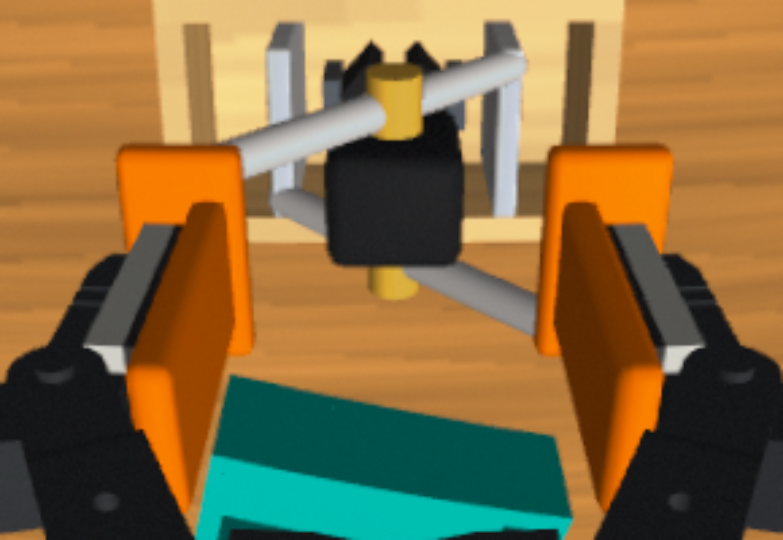

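Emit:
{"method": "drive_tool", "body": {"plan": [[[0.73,0,0.1,0,0],[0.73,0,0.1,0,0],[0.73,0,0,0,0]]]}}

```text
t: 4.35
tcp_pos: [0.4501, 0.266, 0.0866]
orientation: [[0.044, 0.006, -0.999], [0.999, 0.005, 0.044], [0.006, -1.0, -0.006]]
force: [-1.7, 3.1, 15.3]
width: 0.733
```

Emit:
{"method": "drive_tool", "body": {"plan": [[[0.73,0,0.1,0,0],[0.73,0,0,0,0]]]}}

```text
t: 4.55
tcp_pos: [0.4503, 0.2661, 0.0865]
orientation: [[0.044, 0.007, -0.999], [0.999, 0.006, 0.044], [0.006, -1.0, -0.007]]
force: [-3.5, 2.4, 21.2]
width: 0.733
```

Emit:
{"method": "drive_tool", "body": {"plan": [[[0.73,0,-0.2,0,0],[0.73,0,-0.15,0,0],[0.73,0,0,0,0]]]}}

```text
t: 4.85
tcp_pos: [0.448, 0.2639, 0.0867]
orientation: [[0.045, 0.002, -0.999], [0.999, 0.001, 0.045], [0.001, -1.0, -0.002]]
force: [-1.0, 0.1, 8.2]
width: 0.731
```

Emit:
{"method": "drive_tool", "body": {"plan": [[[0.73,0,-0.2,0,0],[0.73,0,-0.2,0,0],[0.73,0,0,0,0]]]}}

```text
t: 5.15
tcp_pos: [0.4464, 0.2631, 0.0892]
orientation: [[0.045, -0.002, -0.999], [0.999, -0.001, 0.045], [-0.001, -1.0, 0.002]]
force: [-0.4, -0.1, -0.9]
width: 0.73
```

Emit:
{"method": "drive_tool", "body": {"plan": [[[0.73,0,-1.5,0,0],[0.73,0,-3,0,0],[0.73,0,-3.5,0,0],[0.73,-1.5,-3,-0.7,0],[0.73,-3,0,-1.5,0],[0.73,-4,0,-2,0],[0.73,-4,0,-2,0],[0.73,-4,0,-2,0],[0.73,-4,0,-2,0],[0.73,-4,0,-2,0],[0.73,-3,0,-1.5,0],[0.73,-1.5,0,-0.7,0]]]}}

```text
t: 6.35
tcp_pos: [0.5785, -0.0354, 0.1988]
orientation: [[0.048, -0.001, -0.999], [0.999, -0.0, 0.048], [-0.0, -1.0, 0.001]]
force: [-0.1, 0.3, -0.4]
width: 0.733
```

Emit:
{"method": "drive_tool", "body": {"plan": [[[0.73,0,0,0,0],[0.73,0,0,0,0],[0.73,0,0,0,0]]]}}

```text
t: 6.65
tcp_pos: [0.5772, -0.031, 0.1996]
orientation: [[0.043, -0.001, -0.999], [0.999, 0.001, 0.043], [0.001, -1.0, 0.001]]
force: [0.4, 1.3, -1.2]
width: 0.73
```

```bash
python3 - <<'E'
from rig import r
from h import *
st(r); d=r.read_camera('wrist'); cv2.imwrite('pics/w5.png',d['color']); np.savez('w5.npz',**d); st(r)
E
```

```text
t 6.65 tcp [ 0.5772 -0.031   0.1996] F [ 0.4   1.33 -1.18] w 0.73 xang 87.53 ydown [-0.001  0.001 -1.   ]
t 6.7 tcp [ 0.5774 -0.031   0.1997] F [-0.33  0.17 -0.83] w 0.731 xang 87.54 ydown [-0.001  0.001 -1.   ]
```

View pics/w5.png

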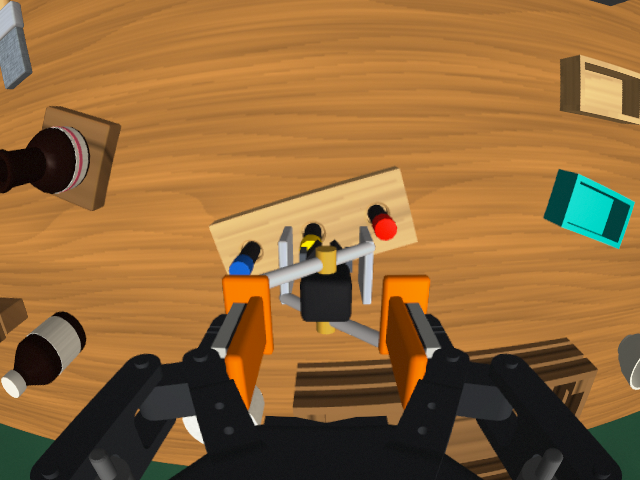

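The picture shows the tongs hanging straight, with blue at (240,267), yellow at (308,243) and red at (385,228). The bottle is off to the left at (30,165). I'll compare the blue top's centre with the tongs' centre in the same view.

```bash
cat >> h.py <<'E'
def handles(d,tcp,O,umin=215,umax=437):
    """centre of orange ledges + plate tops in tool frame"""
    P=wpts(d); hsv=cv2.cvtColor(d['color'],cv2.COLOR_BGR2HSV)
    m=cv2.inRange(hsv,(2,190,90),(17,255,255)); m[:, :umin]=0;m[:,umax:]=0;m[:260]=0;m[420:]=0
    k,l,s,c=cv2.connectedComponentsWithStats(m)
    out=[]
    for i in range(1,k):
        if s[i,4]<400: continue
        q=(P[l==i]-tcp)@O; q=q[~np.isnan(q[:,0])]
        top=np.percentile(q[:,1],0.5); t=q[q[:,1]<top+.004]; a=cv2.minAreaRect(t[:,[0,2]].astype(np.float32))
        y0=np.percentile(q[:,1],99); t2=q[q[:,1]>y0-.004]; b=cv2.minAreaRect(t2[:,[0,2]].astype(np.float32)); 
        print(' plate',s[i].tolist(),'top y',top.round(4),np.round(a[0],4),np.round(a[1],4),'ledge y',np.median(t2[:,1]).round(4),np.round(b[0],4),np.round(b[1],4)); out.append((a[0],b[0]))
    o=np.array(out); print(' mean plate(x,z)',o[:,0].mean(0).round(4),'ledge(x,z)',o[:,1].mean(0).round(4))
E
python3 - <<'E'
from rig import r
from h import *
s=st(r);O=np.array(s['orientation']);tp=np.array(s['tcp_pos'])
d=dict(np.load('w5.npz'))
handles(d,tp,O)
P=wpts(d);hsv=cv2.cvtColor(d['color'],cv2.COLOR_BGR2HSV)
for nm,lo,hi in [('blue',(100,150,60),(125,255,255)),('yel',(24,120,100),(36,255,255)),('red',(0,200,60),(2,255,255))]:
    m=cv2.inRange(hsv,lo,hi);m[:200]=0;m[300:]=0;m[:,:200]=0;m[:,420:]=0
    q=P[m>0]; t=q[abs(q[:,2]-.072)<.003]; (c,rad)=cv2.minEnclosingCircle(t[:,:2].astype(np.float32)); print(nm,len(q),len(t),np.median(t[:,2]).round(4),np.round(c,4),round(rad,4),t.mean(0).round(4), 'tool',((np.array([*c,.072])-tp)@O).round(4))
a=(abs(P[...,2]-.022)<.003); q=P[a]; q=q[(abs(q[:,0]-.59)<.1)&(abs(q[:,1]+.043)<.12)]; print(cv2.minAreaRect(q[:,:2].astype(np.float32)))
E
```

```text
t 6.7 tcp [ 0.5774 -0.031   0.1997] F [-0.33  0.17 -0.83] w 0.731 xang 87.54 ydown [-0.001  0.001 -1.   ]
 plate [222, 275, 52, 135, 4410] top y -0.0532 [-0.0283  0.0058] [0.0284 0.0106] ledge y 0.1997 [-0.0829 -0.1328] [0.1393 0.0507]
 plate [378, 275, 53, 135, 4343] top y -0.0524 [0.0266 0.0059] [0.0103 0.0273] ledge y -0.0048 [ 0.0709 -0.0654] [0.0684 0.1902]
 mean plate(x,z) [-0.0008  0.0059] ledge(x,z) [-0.006  -0.0991]
blue 374 260 0.0721 [ 0.6028 -0.1015] 0.0088 [ 0.6011 -0.101   0.072 ] tool [-0.0694  0.1277 -0.0285]
yel 166 81 0.072 [ 0.5837 -0.0461] 0.006 [ 0.5834 -0.046   0.0721] tool [-0.0149  0.1277 -0.007 ]
red 206 124 0.0722 [0.5736 0.014 ] 0.0086 [0.5717 0.0137 0.072 ] tool [0.0448 0.1278 0.0057]
((0.5890244841575623, -0.04406297951936722), (0.07105937600135803, 0.18124860525131226), 13.662790298461914)
```

```bash
python3 - <<'E'
from rig import r
from h import *
s=r.observe();O=np.array(s['orientation']);tp=np.array(s['tcp_pos'])
d=dict(np.load('w5.npz'));P=(wpts(d)-tp)@O
hsv=cv2.cvtColor(d['color'],cv2.COLOR_BGR2HSV)
m=cv2.inRange(hsv,(2,190,90),(17,255,255));m=cv2.erode(m,np.ones((2,2)))
for a,b in [(215,278),(376,437)]:
    mm=m.copy();mm[:,:a]=0;mm[:,b:]=0;mm[:265]=0;mm[420:]=0
    q=P[mm>0]; q=q[(q[:,1]<0.01)&(q[:,1]>-.06)]
    t=q[q[:,1]<np.percentile(q[:,1],1)+.002]; print('top',len(t),np.percentile(t,[2,50,98],axis=0).round(4).tolist())
    t=q[q[:,1]>-.008]; print('ledge',len(t),np.percentile(t,[1,50,99],axis=0).round(4).tolist())
# dark block & jaws: sample
for v,u in [(255,327),(280,325),(295,325),(320,325)]: print(v,u,d['color'][v,u],P[v,u].round(4))
for v,u in [(240,287),(270,286),(298,286),(235,366),(270,366),(298,366)]: print(v,u,d['color'][v,u],P[v,u].round(4))
E
python3 -c "
import cv2;i=cv2.imread('pics/w5.png');cv2.imwrite('pics/w5c.png',cv2.resize(i[210:420,190:460],None,fx=2.9,fy=2.8))"
```

```text
top 554 [[-0.0314, -0.0523, -0.0057], [-0.0282, -0.0511, 0.0075], [-0.0263, -0.05, 0.0136]]
ledge 1551 [[-0.0433, -0.0076, -0.0152], [-0.0308, -0.0052, 0.0137], [-0.0243, -0.0021, 0.0206]]
top 565 [[0.0249, -0.0524, -0.0053], [0.0268, -0.0512, 0.0076], [0.0301, -0.0502, 0.0137]]
ledge 1494 [[0.0231, -0.0071, -0.015], [0.0308, -0.0053, 0.0142], [0.0425, -0.0028, 0.0206]]
255 327 [ 64 177 220] [-0.      0.0184  0.0222]
280 325 [22 20 21] [-0.001   0.0129  0.0121]
295 325 [38 36 38] [-0.001   0.0111  0.0054]
320 325 [32 34 35] [-0.001   0.0114 -0.0079]
240 287 [114 116 119] [-0.0218  0.051   0.0195]
270 286 [158 160 163] [-0.0178  0.0063  0.0196]
298 286 [136 138 142] [-0.0227  0.0428 -0.0116]
235 366 [86 87 89] [0.0222 0.0578 0.0204]
270 366 [210 204 197] [0.0217 0.0476 0.0032]
298 366 [216 205 199] [ 0.0222  0.0462 -0.0133]
```

View pics/w5c.png

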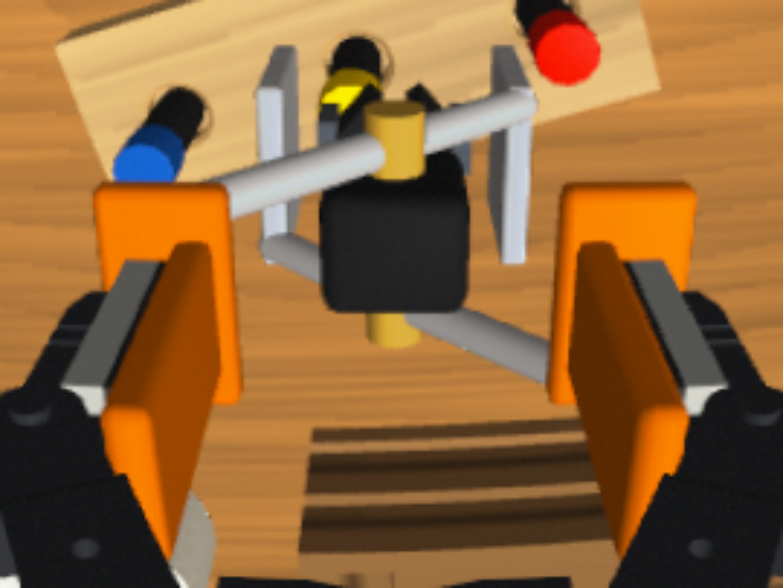

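Emit:
{"method": "drive_tool", "body": {"plan": [[[0.73,-1.5,0,-0.7,0],[0.7,-2.5,0,-1.1,0],[0.66,-2,0,-0.9,0],[0.62,-0.9,0,-0.5,0],[0.58,0,0,0,0],[0.54,0,0,0,0],[0.54,0,0,0,0]]]}}

```text
t: 7.4
tcp_pos: [0.6065, -0.1019, 0.1998]
orientation: [[0.044, -0.0, -0.999], [0.999, 0.001, 0.044], [0.001, -1.0, 0.0]]
force: [-0.1, -0.0, -0.8]
width: 0.544
```

```bash
cat > look.py <<'E'
import sys
from rig import r
from h import *
n=sys.argv[1]
for c in sys.argv[2:]:
    d=r.read_camera(c); cv2.imwrite(f'pics/{n}{c}.png',d['color']); np.savez(f'{n}{c}.npz',**d)
s=st(r);O=np.array(s['orientation']);tp=np.array(s['tcp_pos'])
E
cat >> h.py <<'E'
def blue(d,w=True,lo=(98,130,50),hi=(128,255,255),roi=None):
    P=wpts(d) if w else pts(d); hsv=cv2.cvtColor(d['color'],cv2.COLOR_BGR2HSV); m=cv2.inRange(hsv,lo,hi)
    if roi: z=np.zeros_like(m); z[roi[1]:roi[3],roi[0]:roi[2]]=1; m*=z
    return P,m
E
python3 look.py a wrist scene; python3 -c "
import cv2;i=cv2.imread('pics/awrist.png');j=cv2.imread('pics/ascene.png')
import numpy as np
cv2.imwrite('pics/ac.png',np.hstack([cv2.resize(i[180:420,190:460],(400,356)),cv2.resize(j[180:340,190:370],(400,356),interpolation=2)]))"
```

```text
t 7.5 tcp [ 0.6066 -0.102   0.1999] F [-0.55  1.1  -1.57] w 0.54 xang 87.5 ydown [-0.  0. -1.]
```

View pics/ac.png

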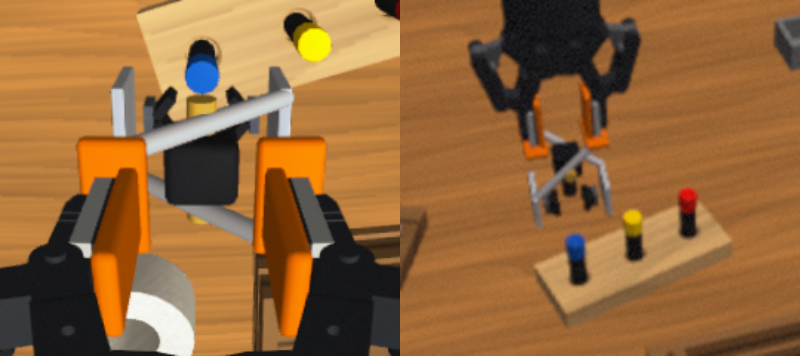

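The left half shows the blue head centred between the open V pads and ahead of the hinge. The right half shows the tongs above the blue stopper.

```bash
cat > meas.py <<'E'
import sys
from rig import r
from h import *
s=r.observe();O=np.array(s['orientation']);tp=np.array(s['tcp_pos'])
d=dict(np.load(sys.argv[1]));P=wpts(d);Q=(P-tp)@O
hsv=cv2.cvtColor(d['color'],cv2.COLOR_BGR2HSV)
m=cv2.inRange(hsv,(2,190,90),(17,255,255));m=cv2.erode(m,np.ones((2,2)))
for a,b in [(215,320),(325,440)]:
    mm=m.copy();mm[:,:a]=0;mm[:,b:]=0;mm[:240]=0;mm[420:]=0
    q=Q[mm>0]; q=q[(q[:,1]<0.02)&(q[:,1]>-.065)]
    t=q[q[:,1]<np.percentile(q[:,1],1)+.002]; print('top',len(t),np.percentile(t,[2,50,98],axis=0).round(4).tolist())
    ly=np.percentile(q[:,1],99);t=q[q[:,1]>ly-.006]; print('ledge',len(t),np.percentile(t,[1,50,99],axis=0).round(4).tolist())
m=cv2.inRange(hsv,(98,130,50),(128,255,255)); q=Q[m>0]; q=q[(abs(q[:,0])<.04)&(abs(q[:,2])<.06)]; q=q[q[:,1]<np.percentile(q[:,1],3)+.003]
if len(q)>5:
    c,rad=cv2.minEnclosingCircle(q[:,[0,2]].astype(np.float32)); print('blue top tool',np.round(c,4),round(rad,4),'y',np.median(q[:,1]).round(4), 'world z',(tp[2]-np.median(q[:,1])).round(4))
E
python3 meas.py awrist.npz
```

```text
top 776 [[-0.0235, -0.0492, -0.0083], [-0.0208, -0.048, 0.0042], [-0.0186, -0.047, 0.0134]]
ledge 1523 [[-0.0354, -0.0052, -0.0154], [-0.024, -0.002, 0.0137], [-0.0163, 0.0009, 0.0205]]
top 789 [[0.0173, -0.0491, -0.0083], [0.0196, -0.0481, 0.0041], [0.0224, -0.047, 0.0133]]
ledge 1496 [[0.0154, -0.0055, -0.0152], [0.0235, -0.002, 0.014], [0.0347, 0.0003, 0.0205]]
blue top tool [-0.0001  0.0027] 0.0087 y 0.1276 world z 0.0723
```

Emit:
{"method": "drive_tool", "body": {"plan": [[[0.54,0,1,0,0],[0.54,0,2,0,0],[0.54,0,1.5,0,0],[0.54,0,1,0,0],[0.54,0,0.5,0,0],[0.54,0,0.2,0,0],[0.54,0,0,0,0],[0.54,0,0,0,0]]]}}

```text
t: 8.3
tcp_pos: [0.6075, -0.103, 0.1386]
orientation: [[0.045, 0.001, -0.999], [0.999, -0.0, 0.045], [-0.0, -1.0, -0.001]]
force: [0.6, 0.8, -1.1]
width: 0.545
```

```bash
python3 look.py b wrist scene; python3 meas.py bwrist.npz;python3 -c "
import cv2;i=cv2.imread('pics/bwrist.png');j=cv2.imread('pics/bscene.png')
import numpy as np
cv2.imwrite('pics/bc.png',np.hstack([cv2.resize(i[180:420,190:460],(400,356)),cv2.resize(j[210:320,210:330],(400,356),interpolation=2)]))"
```

```text
t 8.4 tcp [ 0.6075 -0.1031  0.1386] F [-0.24 -0.13 -1.36] w 0.545 xang 87.43 ydown [ 0.001 -0.    -1.   ]
top 786 [[-0.0235, -0.0492, -0.0086], [-0.0209, -0.0481, 0.0041], [-0.0186, -0.0471, 0.0134]]
ledge 1515 [[-0.0355, -0.0049, -0.0156], [-0.0241, -0.002, 0.0136], [-0.0163, 0.0007, 0.0204]]
top 782 [[0.0172, -0.0492, -0.0083], [0.0195, -0.0481, 0.004], [0.0223, -0.0472, 0.0131]]
ledge 1495 [[0.0153, -0.0057, -0.0152], [0.0234, -0.0021, 0.0139], [0.0346, 0.0004, 0.0204]]
blue top tool [-0.0005  0.0111] 0.0108 y 0.0668 world z 0.0718
```

View pics/bc.png

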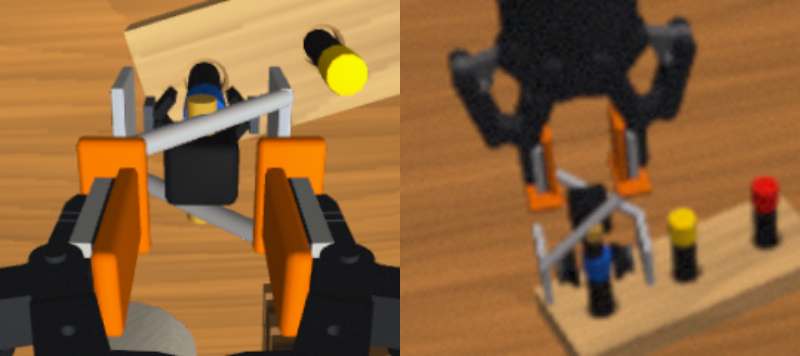

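Emit:
{"method": "drive_tool", "body": {"plan": [[[0.54,0.1,0.2,0.1,0],[0.54,0,0,0,0],[0.58,0,0,0,0],[0.63,0,0,0,0],[0.68,0,0,0,0],[0.72,0,0,0,0],[0.74,0,0,0,0],[0.74,0,0,0,0],[0.74,0,0,0,0]]]}}

```text
t: 9.3
tcp_pos: [0.6059, -0.1019, 0.1357]
orientation: [[0.045, -0.0, -0.999], [0.999, 0.0, 0.045], [0.0, -1.0, 0.0]]
force: [-0.4, 1.0, -1.5]
width: 0.742
```

```bash
python3 look.py c wrist scene; python3 meas.py cwrist.npz;python3 -c "
import cv2;i=cv2.imread('pics/cwrist.png');j=cv2.imread('pics/cscene.png')
import numpy as np
cv2.imwrite('pics/cc.png',np.hstack([cv2.resize(i[180:420,190:460],(400,356)),cv2.resize(j[210:320,210:330],(400,356),interpolation=2)]))"
```

```text
t 9.4 tcp [ 0.6059 -0.1019  0.1357] F [-0.19 -0.01 -1.53] w 0.737 xang 87.43 ydown [-0.  0. -1.]
top 549 [[-0.0315, -0.0525, -0.0058], [-0.0283, -0.0514, 0.0075], [-0.0265, -0.0504, 0.0137]]
ledge 1608 [[-0.0434, -0.0086, -0.0157], [-0.031, -0.0055, 0.0136], [-0.0244, -0.0024, 0.0205]]
top 546 [[0.0252, -0.0529, -0.0049], [0.027, -0.0515, 0.0076], [0.0303, -0.0506, 0.0136]]
ledge 1550 [[0.0233, -0.0088, -0.0156], [0.0305, -0.0056, 0.0139], [0.0424, -0.003, 0.0206]]
blue top tool [-0.0036  0.0144] 0.0107 y 0.0623 world z 0.0734
```

View pics/cc.png

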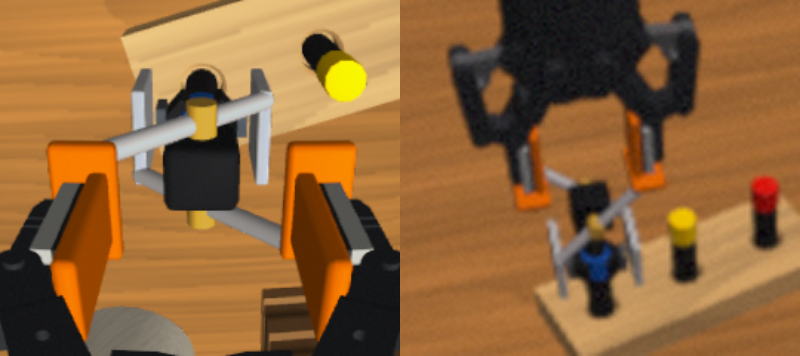

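Emit:
{"method": "drive_tool", "body": {"plan": [[[0.74,0,0.15,0,0],[0.74,0,0.15,0,0],[0.74,0,0,0,0]]]}}

```text
t: 9.7
tcp_pos: [0.6064, -0.1019, 0.1332]
orientation: [[0.045, 0.001, -0.999], [0.999, -0.0, 0.045], [-0.0, -1.0, -0.001]]
force: [-0.5, -0.3, 1.7]
width: 0.739
```

Emit:
{"method": "drive_tool", "body": {"plan": [[[0.74,0,0.1,0,0],[0.74,0,0,0,0],[0.74,0,0,0,0]]]}}

```text
t: 10.0
tcp_pos: [0.607, -0.1021, 0.1332]
orientation: [[0.045, 0.003, -0.999], [0.999, -0.001, 0.045], [-0.0, -1.0, -0.003]]
force: [-0.4, 1.0, 5.2]
width: 0.738
```

Emit:
{"method": "drive_tool", "body": {"plan": [[[0.74,0,0.05,0,0],[0.74,0,0,0,0],[0.74,0,0,0,0]]]}}

```text
t: 10.3
tcp_pos: [0.6073, -0.1021, 0.1331]
orientation: [[0.045, 0.003, -0.999], [0.999, -0.001, 0.045], [-0.0, -1.0, -0.004]]
force: [0.3, 0.2, 7.7]
width: 0.74
```

Emit:
{"method": "drive_tool", "body": {"plan": [[[0.74,0,0.1,0,0],[0.74,0,0,0,0],[0.74,0,0,0,0]]]}}

```text
t: 10.6
tcp_pos: [0.608, -0.1023, 0.1331]
orientation: [[0.045, 0.005, -0.999], [0.999, -0.001, 0.045], [-0.001, -1.0, -0.005]]
force: [-0.4, 0.6, 11.0]
width: 0.739
```

Emit:
{"method": "drive_tool", "body": {"plan": [[[0.74,0,-0.3,0,0],[0.74,0,-0.3,0,0],[0.74,0,-0.7,0,0],[0.74,0,-1.5,0,0],[0.74,0,-2.5,0,0],[0.74,0,-3,0,0],[0.74,0,-3,0,0],[0.74,0,-2,0,0],[0.74,0,-1,0,0],[0.74,0,0,0,0],[0.74,0,0,0,0]]]}}

```text
t: 11.7
tcp_pos: [0.6056, -0.1018, 0.2721]
orientation: [[0.045, -0.002, -0.999], [0.999, 0.001, 0.045], [0.0, -1.0, 0.002]]
force: [1.0, 0.2, -1.4]
width: 0.736
```

```bash
python3 look.py e wrist scene top; python3 meas.py ewrist.npz;python3 -c "
import cv2;i=cv2.imread('pics/ewrist.png');j=cv2.imread('pics/escene.png')
import numpy as np
cv2.imwrite('pics/ec.png',np.hstack([cv2.resize(i[180:420,190:460],(400,356)),cv2.resize(j[150:320,190:330],(400,356),interpolation=2)]))"
```

```text
t 11.85 tcp [ 0.6052 -0.1017  0.2716] F [ 0.02  0.4  -1.66] w 0.741 xang 87.43 ydown [-0.003  0.001 -1.   ]
top 533 [[-0.0315, -0.0533, -0.0062], [-0.0284, -0.0521, 0.0072], [-0.0266, -0.051, 0.0129]]
ledge 1589 [[-0.0436, -0.0093, -0.0157], [-0.0313, -0.0063, 0.0132], [-0.0245, -0.0035, 0.0201]]
top 553 [[0.025, -0.0537, -0.0061], [0.0268, -0.0522, 0.0068], [0.0301, -0.0512, 0.0126]]
ledge 1560 [[0.0232, -0.0097, -0.0154], [0.0304, -0.0064, 0.0134], [0.0423, -0.0035, 0.0202]]
blue top tool [-0.0077  0.0122] 0.0068 y 0.0613 world z 0.2103
```

View pics/ec.png

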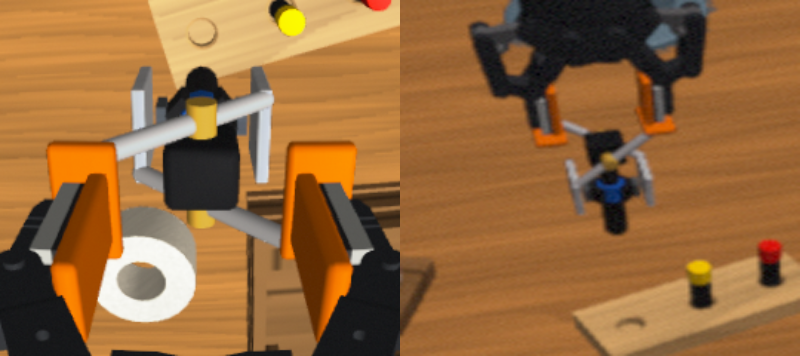

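Emit:
{"method": "drive_tool", "body": {"plan": [[[0.74,-1.2,0,0.2,0],[0.74,-2.5,0,0.4,0],[0.74,-3.5,0,0.6,0],[0.74,-3.5,0,0.6,0],[0.74,-3.5,0,0.6,0],[0.74,-2.5,0,0.5,0],[0.74,-1.3,0,0.3,0],[0.74,-0.6,0,0,0],[0.74,0,0,0,0],[0.74,0,0,0,0]]]}}

```text
t: 12.85
tcp_pos: [0.566, -0.2853, 0.2732]
orientation: [[0.044, 0.0, -0.999], [0.999, 0.001, 0.044], [0.001, -1.0, -0.0]]
force: [0.1, 0.7, -0.7]
width: 0.741
```

```bash
python3 look.py f wrist; python3 meas.py fwrist.npz
```

```text
t 12.9 tcp [ 0.5661 -0.285   0.2733] F [ 0.33 -0.38 -0.55] w 0.742 xang 87.52 ydown [ 0.     0.001 -1.   ]
top 523 [[-0.0318, -0.0528, -0.0056], [-0.0285, -0.0515, 0.0073], [-0.0267, -0.0505, 0.0132]]
ledge 1602 [[-0.0437, -0.0088, -0.0151], [-0.0313, -0.0057, 0.0137], [-0.0246, -0.0027, 0.0206]]
top 542 [[0.0248, -0.053, -0.0057], [0.0268, -0.0516, 0.0074], [0.0302, -0.0506, 0.0131]]
ledge 1043 [[0.0231, -0.0089, -0.0155], [0.0259, -0.0056, 0.014], [0.0424, -0.0027, 0.0206]]
blue top tool [-0.0078  0.013 ] 0.0069 y 0.062 world z 0.2113
```

View pics/fwrist.png

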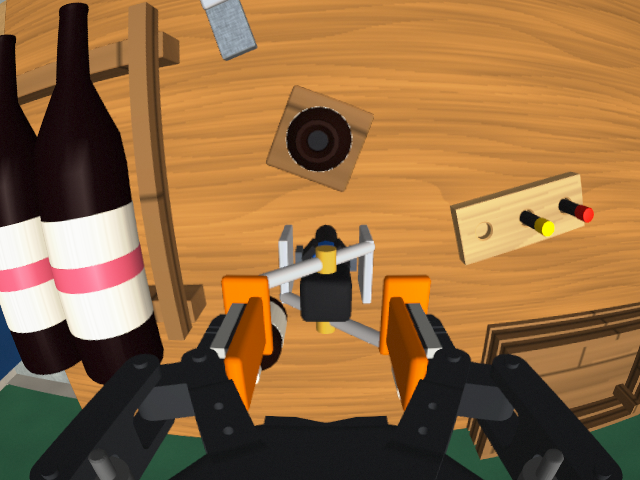

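The bottle mouth is at (318,140) in the wrist view, seen almost from straight above. The stopper plug tip shows at (327,233), and the capped small bottle is partly hidden at (270,335).

```bash
python3 - <<'E'
from rig import r
from h import *
s=st(r);O=np.array(s['orientation']);tp=np.array(s['tcp_pos'])
d=dict(np.load('fwrist.npz'));P=wpts(d)
sub=np.zeros((480,640),bool);sub[100:180,280:360]=1
q=P[sub&(abs(P[...,2]-.124)<.004)]; (c,rad)=cv2.minEnclosingCircle(q[:,:2].astype(np.float32)); print('rim',len(q),np.median(q[:,2]),c,rad, 'tool',((np.array([*c,.124])-tp)@O).round(4), q.mean(0))
q=P[sub&(abs(P[...,2]-.026)<.004)]; print('block',len(q),cv2.minAreaRect(q[:,:2].astype(np.float32)))
# bore disc fits by image: bright inner circle
g=cv2.cvtColor(d['color'],cv2.COLOR_BGR2GRAY)[100:180,280:360]
cv2.imwrite('pics/f_m.png',cv2.resize(cv2.convertScaleAbs(d['color'][100:180,280:360],alpha=2),None,fx=7,fy=7,interpolation=2))
for y in range(128,154,4): print(P[y,300:338:3,2].round(3))
E
```

```text
t 12.9 tcp [ 0.5661 -0.285   0.2733] F [ 0.33 -0.38 -0.55] w 0.742 xang 87.52 ydown [ 0.     0.001 -1.   ]
rim 1147 0.12367028993696627 (0.49608707427978516, -0.28933414816856384) 0.018250109627842903 tool [-0.0074  0.1493  0.0697] [ 0.49550597 -0.2894594   0.1234048 ]
block 2504 ((0.49727141857147217, -0.2889004945755005), (0.08303242176771164, 0.08388574421405792), 87.04752349853516)
[0.123 0.125 0.124 0.124 0.122 0.121 0.121 0.121 0.122 0.124 0.123 0.124
 0.122]
[0.123 0.126 0.122 0.119 0.092 0.099 0.099   nan 0.12  0.122 0.124 0.124
 0.124]
[0.125 0.124 0.12  0.098 0.1   0.098 0.098 0.099 0.098 0.12  0.122 0.125
 0.123]
[0.124 0.121 0.11  0.099 0.099 0.099 0.098 0.099 0.1   0.099 0.12  0.122
 0.125]
[0.123 0.122 0.119 0.099 0.098 0.098 0.098 0.098 0.1   0.099 0.121 0.123
 0.125]
[0.125 0.123 0.121 0.112 0.097 0.096 0.099 0.098 0.1   0.121 0.123 0.124
 0.125]
[0.124 0.123 0.124 0.122 0.119 0.119 0.115 0.119 0.121 0.122 0.124 0.126
 0.122]
```

View pics/f_m.png

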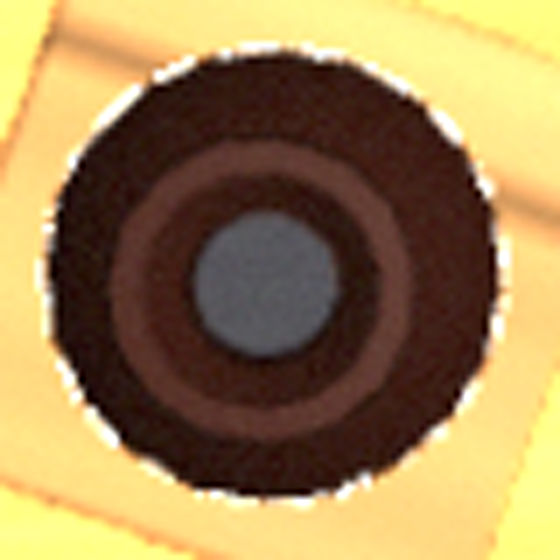

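```bash
python3 - <<'E'
from rig import r
from h import *
s=r.observe();O=np.array(s['orientation']);tp=np.array(s['tcp_pos'])
d=dict(np.load('fwrist.npz'));Q=(wpts(d)-tp)@O
for v in range(222,250,3):
    row=Q[v,300:355]; k=(row[:,1]>.06)&(row[:,1]<.14); t=row[k]
    if len(t): print(v,len(t),'x',t[:,0].min().round(4),t[:,0].max().round(4),'y',np.median(t[:,1]).round(4),'zmax',t[:,2].max().round(4))
cv2.imwrite('pics/f_p.png',cv2.resize(d['color'][210:270,270:385],None,fx=6,fy=6,interpolation=2))
E
```

```text
225 6 x -0.0027 0.001 y 0.1188 zmax 0.0104
228 17 x -0.0063 0.0054 y 0.1105 zmax 0.0109
231 19 x -0.0069 0.006 y 0.1048 zmax 0.0103
234 20 x -0.0075 0.0067 y 0.0969 zmax 0.0105
237 22 x -0.0082 0.0064 y 0.0888 zmax 0.0109
240 30 x -0.0098 0.0081 y 0.0824 zmax 0.0126
243 36 x -0.0117 0.0101 y 0.0729 zmax 0.0127
246 30 x -0.0167 0.0136 y 0.0691 zmax 0.0122
249 19 x -0.0162 0.0064 y 0.064 zmax 0.0104
```

View pics/f_p.png

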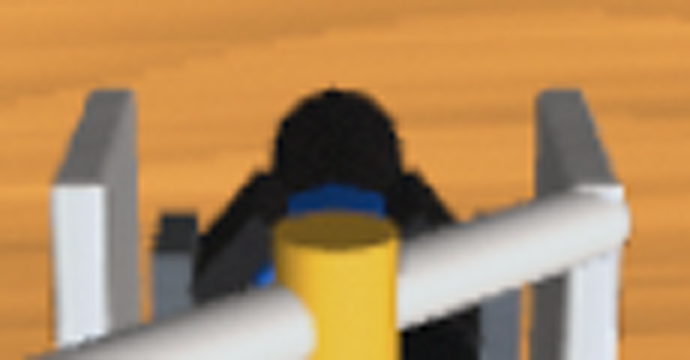

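Emit:
{"method": "drive_tool", "body": {"plan": [[[0.74,0,0,0.8,0],[0.74,-0.3,0,1.8,0],[0.74,-0.4,0,2,0],[0.74,0,0,1.3,0],[0.74,0,0,0.6,0],[0.74,0,0,0.2,0],[0.74,0,0,0,0],[0.74,0,0,0,0],[0.74,0,0,0,0]]]}}

```text
t: 13.8
tcp_pos: [0.4989, -0.2902, 0.2731]
orientation: [[0.044, 0.0, -0.999], [0.999, 0.0, 0.044], [0.0, -1.0, -0.0]]
force: [0.7, -0.1, -2.3]
width: 0.742
```

```bash
python3 look.py g wrist scene top; python3 - <<'E'
import cv2,numpy as np
i=cv2.imread('pics/gwrist.png');j=cv2.imread('pics/gscene.png');k=cv2.imread('pics/gtop.png')
cv2.imwrite('pics/gc.png',np.hstack([cv2.resize(i[180:420,190:460],(400,400)),cv2.resize(j[170:310,110:250],(400,400),interpolation=2)]))
E
```

```text
t 13.95 tcp [ 0.4987 -0.2903  0.2731] F [ 0.24 -0.14 -1.77] w 0.741 xang 87.45 ydown [-0.  0. -1.]
```

View pics/gc.png

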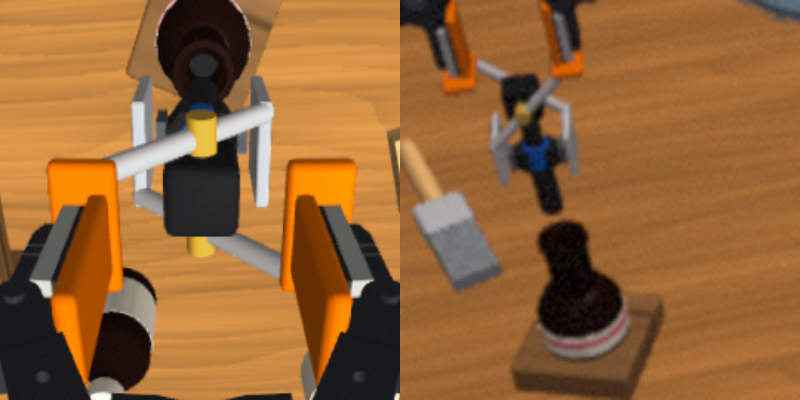

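```bash
python3 - <<'E'
from rig import r
from h import *
from scipy.optimize import least_squares
s=st(r);O=np.array(s['orientation']);tp=np.array(s['tcp_pos'])
d=dict(np.load('gwrist.npz'));Q=(wpts(d)-tp)@O
y=tp[2]-.124
k=(abs(Q[...,1]-y)<.0035)&(abs(Q[...,0])<.03)&(abs(Q[...,2])<.035); k[260:]=0
q=Q[k]; print(len(q),q.min(0).round(4),q.max(0).round(4),'xmid',((q[:,0].min()+q[:,0].max())/2).round(4),'zc',(q[:,2].max()-.018).round(4))
for v in range(205,240,3):
    row=Q[v,300:355]; kk=(row[:,1]>.06)&(row[:,1]<.125); t=row[kk]
    if len(t): print(v,'x',t[:,0].min().round(4),t[:,0].max().round(4),'y',np.median(t[:,1]).round(4),'zmax',t[:,2].max().round(4))
# scene
d=dict(np.load('gscene.npz'));P=pts(d)
sub=np.zeros((480,640),bool);sub[170:310,110:250]=1
q=P[sub&(abs(P[...,2]-.124)<.004)];print('scene rim',len(q),q.min(0).round(4),q.max(0).round(4))
q=P[sub&(P[...,2]>.155)&(P[...,2]<.185)&(d['color'].max(2)<60)];q=q[(abs(q[:,0]-.5)<.04)&(abs(q[:,1]+.29)<.04)];print('scene plug',len(q),np.percentile(q,[2,98],axis=0).round(4))
E
```

```text
t 13.95 tcp [ 0.4987 -0.2903  0.2731] F [ 0.24 -0.14 -1.77] w 0.741 xang 87.45 ydown [-0.  0. -1.]
773 [-0.0164  0.1467 -0.0102] [0.0179 0.1525 0.0209] xmid 0.0008 zc 0.0029
226 x -0.0024 0.0013 y 0.119 zmax 0.0094
229 x -0.0053 0.005 y 0.1131 zmax 0.0092
232 x -0.0066 0.0063 y 0.1045 zmax 0.0092
235 x -0.0072 0.007 y 0.0971 zmax 0.0095
238 x -0.008 0.0068 y 0.0921 zmax 0.009
scene rim 101 [ 0.48   -0.3061  0.12  ] [ 0.5181 -0.2736  0.1266]
scene plug 81 [[ 0.5012 -0.2963  0.1556]
 [ 0.5075 -0.284   0.1842]]
```

Emit:
{"method": "drive_tool", "body": {"plan": [[[0.74,0.12,0.5,0.1,0],[0.74,0,1,0,0],[0.74,0,0.8,0,0],[0.74,0,0.5,0,0],[0.74,0,0.3,0,0],[0.74,0,0.2,0,0],[0.74,0,0,0,0]]]}}

```text
t: 14.65
tcp_pos: [0.4974, -0.289, 0.2401]
orientation: [[0.045, -0.0, -0.999], [0.999, 0.0, 0.045], [0.0, -1.0, 0.0]]
force: [0.3, -0.3, -0.9]
width: 0.742
```

Emit:
{"method": "drive_tool", "body": {"plan": [[[0.74,0,0.4,0,0],[0.74,0,0.4,0,0],[0.74,0,0.3,0,0],[0.74,0,0.1,0,0],[0.74,0,0,0,0]]]}}

```text
t: 15.15
tcp_pos: [0.4973, -0.2889, 0.228]
orientation: [[0.045, -0.0, -0.999], [0.999, 0.0, 0.045], [0.0, -1.0, 0.0]]
force: [0.9, -0.4, -0.7]
width: 0.745
```

Emit:
{"method": "drive_tool", "body": {"plan": [[[0.74,0,0.1,0,0],[0.74,0,0.1,0,0],[0.74,0,0,0,0]]]}}

```text
t: 15.45
tcp_pos: [0.4975, -0.289, 0.2262]
orientation: [[0.045, -0.0, -0.999], [0.999, 0.0, 0.045], [0.0, -1.0, 0.0]]
force: [-0.5, -0.7, -1.3]
width: 0.739
```

Emit:
{"method": "drive_tool", "body": {"plan": [[[0.74,0,0.1,0,0],[0.74,0,0.1,0,0],[0.74,0,0,0,0]]]}}

```text
t: 15.75
tcp_pos: [0.4974, -0.2889, 0.2241]
orientation: [[0.045, -0.0, -0.999], [0.999, 0.0, 0.045], [0.0, -1.0, 0.0]]
force: [0.2, 1.1, -0.9]
width: 0.741
```

Emit:
{"method": "drive_tool", "body": {"plan": [[[0.74,0,0.1,0,0],[0.74,0,0.05,0,0],[0.74,0,0,0,0]]]}}

```text
t: 16.05
tcp_pos: [0.4975, -0.289, 0.2227]
orientation: [[0.045, -0.0, -0.999], [0.999, 0.0, 0.045], [0.0, -1.0, 0.0]]
force: [-0.7, -0.2, -1.6]
width: 0.738
```

Emit:
{"method": "drive_tool", "body": {"plan": [[[0.74,0,0.1,0,0],[0.74,0,0,0,0],[0.74,0,0,0,0]]]}}

```text
t: 16.35
tcp_pos: [0.4975, -0.289, 0.2218]
orientation: [[0.045, 0.0, -0.999], [0.999, -0.0, 0.045], [0.0, -1.0, -0.0]]
force: [-0.1, -0.4, -1.6]
width: 0.739
```

Emit:
{"method": "drive_tool", "body": {"plan": [[[0.74,0,0.1,0,0],[0.74,0,0,0,0],[0.74,0,0,0,0]]]}}

```text
t: 16.65
tcp_pos: [0.4977, -0.2892, 0.2213]
orientation: [[0.045, 0.001, -0.999], [0.999, -0.0, 0.045], [-0.0, -1.0, -0.001]]
force: [-0.3, -0.6, 2.4]
width: 0.74
```

Emit:
{"method": "drive_tool", "body": {"plan": [[[0.74,0,0.1,0,0],[0.74,0,0,0,0],[0.74,0,0,0,0]]]}}

```text
t: 16.95
tcp_pos: [0.498, -0.2893, 0.2207]
orientation: [[0.045, 0.002, -0.999], [0.999, -0.001, 0.045], [-0.001, -1.0, -0.002]]
force: [-0.1, 0.3, 5.0]
width: 0.741
```

Emit:
{"method": "drive_tool", "body": {"plan": [[[0.74,0,0.1,0,0],[0.74,0,0,0,0],[0.74,0,0,0,0]]]}}

```text
t: 17.25
tcp_pos: [0.4982, -0.2894, 0.2202]
orientation: [[0.045, 0.002, -0.999], [0.999, -0.001, 0.045], [-0.001, -1.0, -0.002]]
force: [-0.7, -0.3, 7.9]
width: 0.743
```

```bash
cat > fz.py <<'E'
from rig import r
import numpy as np
F=[]
for i in range(5):
    F.append(r.observe()['force']); r.read_camera('top')
F.append(r.observe()['force'])
s=r.observe();print(np.round(s['t'],2),np.mean(F,0).round(2),np.round(np.array(F)[:,2],1),np.round(s['tcp_pos'],4))
E
python3 fz.py
```

```text
17.5 [-0.59  0.73  7.65] [7.9 8.1 8.4 6.9 7.6 6.9] [ 0.4982 -0.2894  0.2202]
```

Emit:
{"method": "drive_tool", "body": {"plan": [[[0.74,0,0.1,0,0],[0.74,0,0,0,0],[0.74,0,0,0,0]]]}}

```text
t: 17.8
tcp_pos: [0.4984, -0.2896, 0.2197]
orientation: [[0.045, 0.003, -0.999], [0.999, -0.002, 0.045], [-0.002, -1.0, -0.003]]
force: [-0.3, 1.1, 9.7]
width: 0.741
```

Emit:
{"method": "drive_tool", "body": {"plan": [[[0.74,0,0.07,0,0],[0.74,0,0,0,0],[0.74,0,0,0,0]]]}}

```text
t: 18.1
tcp_pos: [0.4986, -0.2896, 0.2194]
orientation: [[0.045, 0.004, -0.999], [0.999, -0.002, 0.045], [-0.002, -1.0, -0.004]]
force: [0.2, 0.9, 11.8]
width: 0.74
```

```bash
python3 fz.py
```

```text
18.35 [-0.58  1.37 11.3 ] [11.8 11.1 10.7 11.2 11.7 11.2] [ 0.4986 -0.2896  0.2194]
```

Emit:
{"method": "drive_tool", "body": {"plan": [[[0.74,0,0.1,0,0],[0.74,0,0,0,0],[0.74,0,0,0,0]]]}}

```text
t: 18.65
tcp_pos: [0.4989, -0.2898, 0.219]
orientation: [[0.045, 0.005, -0.999], [0.999, -0.003, 0.045], [-0.003, -1.0, -0.005]]
force: [-1.5, 1.8, 14.1]
width: 0.741
```

```bash
python3 fz.py
```

```text
18.9 [-0.95  1.33 13.25] [14.1 13.6 13.  12.8 13.3 12.7] [ 0.4989 -0.2898  0.219 ]
```

Emit:
{"method": "drive_tool", "body": {"plan": [[[0.74,0,0.04,0,0],[0.74,0,0,0,0],[0.74,0,0,0,0]]]}}

```text
t: 19.2
tcp_pos: [0.499, -0.2899, 0.2189]
orientation: [[0.045, 0.005, -0.999], [0.999, -0.003, 0.045], [-0.003, -1.0, -0.005]]
force: [-0.4, 1.1, 14.5]
width: 0.743
```

```bash
python3 fz.py
```

```text
19.45 [-0.61  1.37 14.52] [14.5 14.2 14.3 14.7 14.6 14.8] [ 0.499  -0.2898  0.2188]
```

Emit:
{"method": "drive_tool", "body": {"plan": [[[0.74,0,-0.15,0,0],[0.74,0,-0.15,0,0],[0.74,0,-0.1,0,0],[0.74,0,0,0,0],[0.74,0,0,0,0]]]}}

```text
t: 19.95
tcp_pos: [0.4981, -0.2893, 0.2203]
orientation: [[0.045, 0.002, -0.999], [0.999, -0.001, 0.045], [-0.001, -1.0, -0.002]]
force: [-0.3, 1.1, 6.9]
width: 0.739
```

Emit:
{"method": "drive_tool", "body": {"plan": [[[0.74,0,-0.1,0,0],[0.74,0,0,0,0],[0.74,0,0,0,0]]]}}

```text
t: 20.25
tcp_pos: [0.4977, -0.2892, 0.2207]
orientation: [[0.045, 0.0, -0.999], [0.999, -0.0, 0.045], [-0.0, -1.0, -0.0]]
force: [0.4, -0.2, 4.3]
width: 0.744
```

Emit:
{"method": "drive_tool", "body": {"plan": [[[0.74,0,-0.15,0,0],[0.74,0,0,0,0],[0.74,0,0,0,0]]]}}

```text
t: 20.55
tcp_pos: [0.497, -0.2888, 0.2215]
orientation: [[0.045, -0.001, -0.999], [0.999, 0.001, 0.045], [0.001, -1.0, 0.001]]
force: [-0.3, -0.4, 1.5]
width: 0.742
```

Emit:
{"method": "drive_tool", "body": {"plan": [[[0.71,0,0,0,0],[0.69,0,0,0,0],[0.67,0,0,0,0],[0.67,0,0,0,0]]]}}

```text
t: 20.95
tcp_pos: [0.4974, -0.289, 0.2224]
orientation: [[0.045, 0.0, -0.999], [0.999, 0.0, 0.045], [0.0, -1.0, -0.0]]
force: [-0.7, 0.7, 2.7]
width: 0.667
```

Emit:
{"method": "drive_tool", "body": {"plan": [[[0.64,0,-0.05,0,0],[0.61,0,-0.05,0,0],[0.58,0,-0.05,0,0],[0.55,0,-0.05,0,0],[0.54,0,0,0,0],[0.54,0,0,0,0]]]}}

```text
t: 21.55
tcp_pos: [0.4976, -0.2891, 0.2243]
orientation: [[0.045, 0.0, -0.999], [0.999, -0.0, 0.045], [-0.0, -1.0, -0.0]]
force: [-0.8, -0.4, 4.5]
width: 0.542
```

```bash
python3 look.py i wrist scene; python3 meas.py iwrist.npz; python3 - <<'E'
import cv2,numpy as np
i=cv2.imread('pics/iwrist.png');j=cv2.imread('pics/iscene.png')
cv2.imwrite('pics/ic.png',np.hstack([cv2.resize(i[180:420,190:460],(400,400)),cv2.resize(j[190:310,120:240],(400,400),interpolation=2)]))
E
```

```text
t 21.65 tcp [ 0.4976 -0.2891  0.2243] F [-0.42  0.48  5.19] w 0.54 xang 87.43 ydown [ 0. -0. -1.]
top 755 [[-0.0235, -0.0494, -0.0087], [-0.0209, -0.0483, 0.004], [-0.0187, -0.0473, 0.0131]]
ledge 1529 [[-0.0355, -0.0053, -0.016], [-0.0239, -0.0023, 0.0137], [-0.0163, 0.0009, 0.0204]]
top 789 [[0.0171, -0.0495, -0.0088], [0.0195, -0.0484, 0.0038], [0.0222, -0.0473, 0.013]]
ledge 1132 [[0.0152, -0.0058, -0.016], [0.0199, -0.0022, 0.0143], [0.0346, 0.0005, 0.0204]]
blue top tool [-0.0076  0.0114] 0.0087 y 0.0648 world z 0.1595
```

View pics/ic.png

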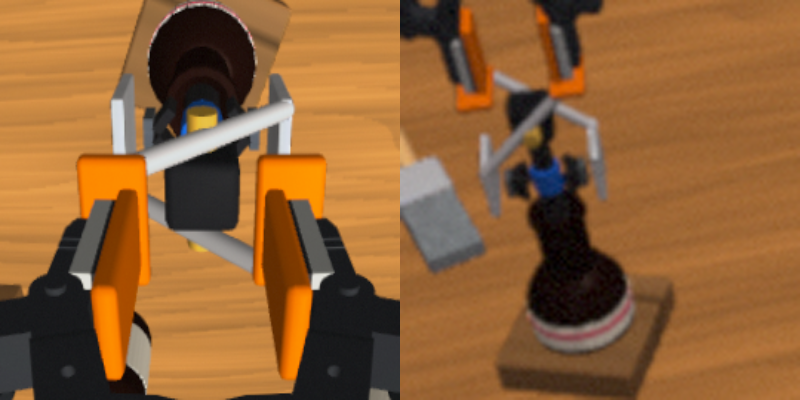

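Jaws are fully open and the head stays in the neck. Now raising slowly.

Emit:
{"method": "drive_tool", "body": {"plan": [[[0.54,0,-0.2,0,0],[0.54,0,-0.3,0,0],[0.54,0,-0.5,0,0],[0.54,0,-1,0,0],[0.54,0,-1,0,0],[0.54,0,-1,0,0],[0.54,0,0,0,0]]]}}

```text
t: 22.35
tcp_pos: [0.4984, -0.2897, 0.2665]
orientation: [[0.045, 0.003, -0.999], [0.999, -0.002, 0.045], [-0.002, -1.0, -0.003]]
force: [-0.4, -0.5, -1.7]
width: 0.543
```

```bash
python3 look.py j wrist scene; python3 meas.py jwrist.npz; python3 - <<'E'
import cv2,numpy as np
i=cv2.imread('pics/jwrist.png');j=cv2.imread('pics/jscene.png')
cv2.imwrite('pics/jc.png',np.hstack([cv2.resize(i[180:420,190:460],(400,400)),cv2.resize(j[170:310,110:250],(400,400),interpolation=2)]))
E
```

```text
t 22.45 tcp [ 0.4978 -0.2892  0.2647] F [ 0.16 -0.2  -1.94] w 0.538 xang 87.43 ydown [ 0.001 -0.001 -1.   ]
top 770 [[-0.0238, -0.0512, -0.0091], [-0.0212, -0.0501, 0.0033], [-0.019, -0.0491, 0.0126]]
ledge 1516 [[-0.0359, -0.0066, -0.016], [-0.0246, -0.004, 0.0131], [-0.0168, -0.0009, 0.0197]]
top 799 [[0.0168, -0.0512, -0.009], [0.0191, -0.05, 0.0034], [0.0219, -0.049, 0.0127]]
ledge 1021 [[0.0148, -0.0075, -0.0168], [0.0183, -0.0039, 0.0136], [0.0342, -0.0013, 0.0198]]
blue top tool [0.0007 0.01  ] 0.0142 y 0.104 world z 0.1606
```

View pics/jc.png

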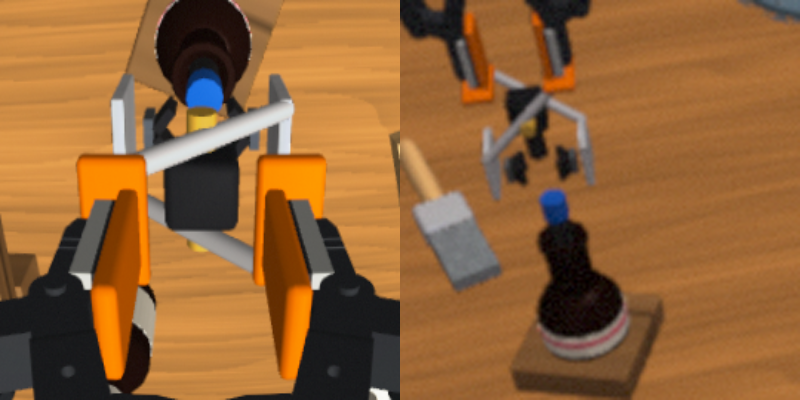

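Emit:
{"method": "drive_tool", "body": {"plan": [[[0.6,0,-0.5,0,0],[0.66,0,-0.5,0,0],[0.71,0,0,0,0],[0.74,1.2,0,0,0],[0.74,2.5,0,0,0],[0.74,4,0,0,0],[0.74,4,0,0,0],[0.74,4,0,0,0],[0.74,4,0,0,0],[0.74,4,0,0,0],[0.74,4,0,0,0],[0.74,4,0,0,0]]]}}

```text
t: 23.65
tcp_pos: [0.5109, 0.03, 0.2741]
orientation: [[0.044, -0.0, -0.999], [0.999, 0.0, 0.044], [0.0, -1.0, 0.0]]
force: [0.7, 0.8, -1.0]
width: 0.74
```

Emit:
{"method": "drive_tool", "body": {"plan": [[[0.74,4,0,0,0],[0.74,4,0,0,0],[0.74,4,0,0,0],[0.74,4,0,0.4,0],[0.74,3.5,0,0.3,0],[0.74,2.5,0,0,0],[0.74,1.2,0,0,0],[0.74,0,0,0,0],[0.74,0,0,0,0]]]}}

```text
t: 24.55
tcp_pos: [0.5148, 0.2591, 0.2741]
orientation: [[0.045, -0.0, -0.999], [0.999, -0.001, 0.045], [-0.001, -1.0, 0.0]]
force: [0.4, -1.0, -1.7]
width: 0.738
```

```bash
python3 look.py k wrist; python3 meas.py kwrist.npz
```

```text
t 24.6 tcp [0.515  0.2587 0.2742] F [-0.65 -1.63 -0.57] w 0.743 xang 87.37 ydown [-0.    -0.001 -1.   ]
top 514 [[-0.0312, -0.0527, -0.0049], [-0.0281, -0.0514, 0.0076], [-0.0263, -0.0504, 0.0135]]
ledge 1602 [[-0.0433, -0.0082, -0.0157], [-0.0307, -0.0055, 0.0135], [-0.0242, -0.0024, 0.0206]]
top 520 [[0.0258, -0.0528, -0.0052], [0.0275, -0.0516, 0.0079], [0.0308, -0.0505, 0.0133]]
ledge 1539 [[0.0239, -0.0088, -0.0155], [0.0312, -0.0056, 0.0139], [0.0432, -0.0031, 0.0206]]Traceback (most recent call last):
  File "meas.py", line 13, in <module>
    m=cv2.inRange(hsv,(98,130,50),(128,255,255)); q=Q[m>0]; q=q[(abs(q[:,0])<.04)&(abs(q[:,2])<.06)]; q=q[q[:,1]<np.percentile(q[:,1],3)+.003]
                                                                                                                 ~~~~~~~~~~~~~^^^^^^^^^^
    return _quantile_unchecked(
        a, q, axis, out, overwrite_input, method, keepdims, weights)
    return _ureduce(a,
                    func=_quantile_ureduce_func,
    ...<5 lines>...
                    overwrite_input=overwrite_input,
                    method=method)
    r = func(a, **kwargs)
    result = _quantile(arr,
                       quantiles=q,
    ...<2 lines>...
                       out=out,
                       weights=wgt)
    slices_having_nans = np.isnan(arr[-1, ...])
                                  ~~~^^^^^^^^^
IndexError: index -1 is out of bounds for axis 0 with size 0
```

View pics/kwrist.png

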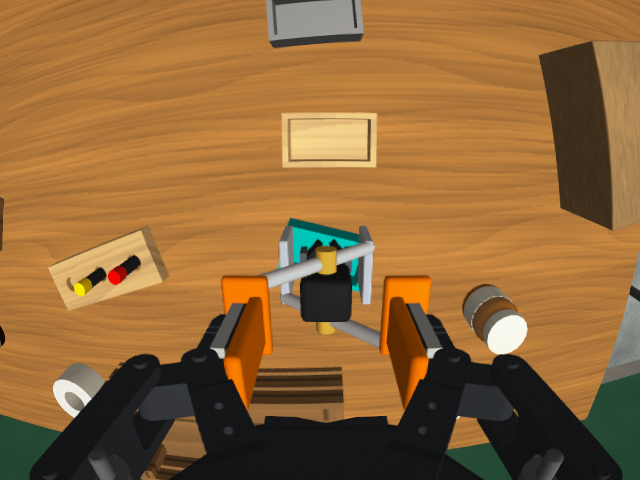

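The error came only from there being no blue in this view. The empty stand is at (329,140), and the turquoise box below the tongs at (325,250) is not to be touched. Measuring the stand:

```bash
python3 - <<'E'
from rig import r
from h import *
s=st(r);O=np.array(s['orientation']);tp=np.array(s['tcp_pos'])
d=dict(np.load('kwrist.npz'));P=wpts(d)
sub=np.zeros((480,640),bool);sub[105:180,270:390]=1
q=P[sub&(abs(P[...,2]-.036)<.004)]; rr=cv2.minAreaRect(q[:,:2].astype(np.float32)); print('stand',len(q),rr,'tool',((np.array([*rr[0],.036])-tp)@O).round(4))
q=P[sub&(abs(P[...,2]-.006)<.004)]; print('floor',cv2.minAreaRect(q[:,:2].astype(np.float32)))
E
```

```text
t 24.6 tcp [0.515  0.2587 0.2742] F [-0.65 -1.63 -0.57] w 0.743 xang 87.37 ydown [-0.    -0.001 -1.   ]
stand 1615 ((0.44572708010673523, 0.26458245515823364), (0.09667786955833435, 0.05604194477200508), 88.05290222167969) tool [0.0029 0.2382 0.0694]
floor ((0.4495457112789154, 0.2671104073524475), (0.13023348152637482, 0.08411072194576263), 87.6497573852539)
```

Emit:
{"method": "drive_tool", "body": {"plan": [[[0.74,0.1,0,1,0],[0.74,0.1,0,2,0],[0.74,0.1,0,2,0],[0.74,0,0,1.2,0],[0.74,0,1,0.5,0],[0.74,0,3,0,0],[0.74,0,4,0,0],[0.74,0,3,0,0],[0.74,0,2,0,0],[0.74,0,1,0,0],[0.74,0,0,0,0],[0.74,0,0,0,0]]]}}

```text
t: 25.8
tcp_pos: [0.4489, 0.2658, 0.1353]
orientation: [[0.045, 0.001, -0.999], [0.999, 0.001, 0.045], [0.001, -1.0, -0.001]]
force: [0.0, -0.0, -0.2]
width: 0.742
```

```bash
python3 look.py l wrist; python3 - <<'E'
from rig import r
from h import *
s=st(r);O=np.array(s['orientation']);tp=np.array(s['tcp_pos'])
d=dict(np.load('lwrist.npz'));Q=(wpts(d)-tp)@O
k=(abs(Q[...,1]-(tp[2]-.036))<.003)&(abs(Q[...,0])<.06)&(abs(Q[...,2])<.05)
q=Q[k];print(len(q),np.percentile(q,[.5,99.5],axis=0).round(4).tolist())
m=cv2.inRange(cv2.cvtColor(d['color'],cv2.COLOR_BGR2HSV),(2,190,90),(17,255,255))
for a,b in [(215,278),(376,437)]:
    mm=m.copy();mm[:,:a]=0;mm[:,b:]=0;q=Q[mm>0];q=q[(q[:,1]<.02)&(q[:,1]>-.06)]
    print(np.percentile(q[q[:,1]>-.01],[1,50,99],axis=0).round(4).tolist(),np.percentile(q[:,1],1))
cv2.imwrite('pics/lc.png',cv2.resize(d['color'][180:420,190:460],(720,600)))
E
```

```text
t 25.85 tcp [0.4493 0.2661 0.1357] F [-0.25  0.04 -1.62] w 0.74 xang 87.42 ydown [ 0.002  0.001 -1.   ]
t 25.85 tcp [0.4493 0.2661 0.1357] F [-0.25  0.04 -1.62] w 0.74 xang 87.42 ydown [ 0.002  0.001 -1.   ]
2714 [[-0.0496, 0.0976, -0.0244], [0.0464, 0.1025, 0.0318]]
[[-0.0444, -0.0095, -0.0152], [-0.0313, -0.0053, 0.0139], [-0.0248, -0.002, 0.0209]] -0.05210667759881151
[[0.0229, -0.0094, -0.0153], [0.0295, -0.0053, 0.0139], [0.0425, -0.0022, 0.0209]] -0.052098076246986286
```

View pics/lc.png

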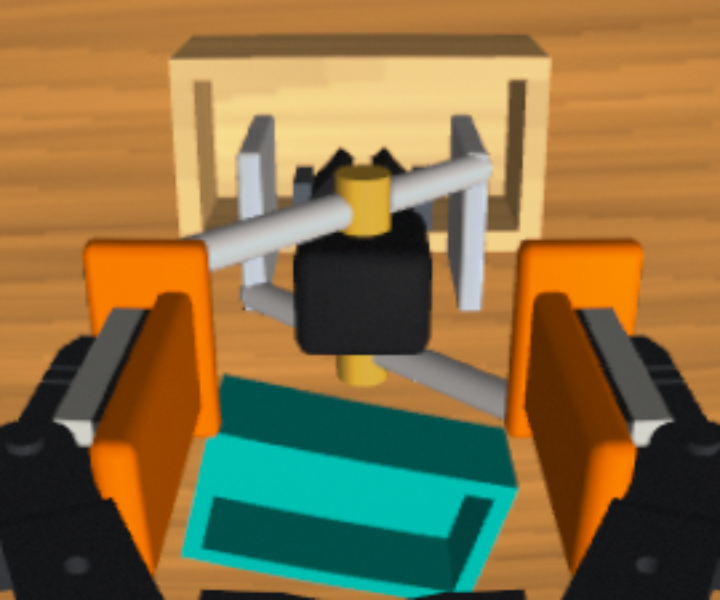

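Emit:
{"method": "drive_tool", "body": {"plan": [[[0.74,-0.05,0,0.1,0],[0.74,0,0,0,0],[0.74,0,0.5,0,0],[0.74,0,0.8,0,0],[0.74,0,0.5,0,0],[0.74,0,0,0,0]]]}}

```text
t: 26.45
tcp_pos: [0.4462, 0.2649, 0.1148]
orientation: [[0.045, -0.002, -0.999], [0.999, -0.001, 0.045], [-0.001, -1.0, 0.002]]
force: [0.4, -1.3, -1.5]
width: 0.744
```

Emit:
{"method": "drive_tool", "body": {"plan": [[[0.74,0,0.7,0,0],[0.74,0,0.7,0,0],[0.74,0,0.4,0,0],[0.74,0,0.2,0,0],[0.74,0,0,0,0]]]}}

```text
t: 26.95
tcp_pos: [0.447, 0.2652, 0.0958]
orientation: [[0.045, -0.001, -0.999], [0.999, -0.0, 0.045], [-0.0, -1.0, 0.001]]
force: [-0.3, -0.2, -1.2]
width: 0.741
```

Emit:
{"method": "drive_tool", "body": {"plan": [[[0.74,0,0.4,0,0],[0.74,0,0.3,0,0],[0.74,0,0.2,0,0],[0.74,0,0,0,0],[0.74,0,0,0,0]]]}}

```text
t: 27.45
tcp_pos: [0.4472, 0.2653, 0.0872]
orientation: [[0.045, -0.0, -0.999], [0.999, 0.0, 0.045], [0.0, -1.0, 0.0]]
force: [0.4, -0.6, -0.9]
width: 0.737
```

Emit:
{"method": "drive_tool", "body": {"plan": [[[0.74,0,0.1,0,0],[0.74,0,0.1,0,0],[0.74,0,0,0,0]]]}}

```text
t: 27.75
tcp_pos: [0.4478, 0.2655, 0.0863]
orientation: [[0.045, 0.001, -0.999], [0.999, 0.0, 0.045], [0.001, -1.0, -0.001]]
force: [-2.5, -1.8, 6.0]
width: 0.74
```

Emit:
{"method": "drive_tool", "body": {"plan": [[[0.74,0,-0.1,0,0],[0.76,0,0,0,0],[0.78,0,0,0,0],[0.8,0,0,0,0],[0.84,0,0,0,0],[0.9,0,0,0,0],[1,0,0,0,0],[1,0,0,0,0],[1,0,0,0,0]]]}}

```text
t: 28.65
tcp_pos: [0.4473, 0.2653, 0.0862]
orientation: [[0.045, 0.0, -0.999], [0.999, 0.0, 0.045], [0.0, -1.0, -0.0]]
force: [-0.2, -0.5, 0.0]
width: 0.996
```

```bash
python3 look.py m wrist
```

```text
t 28.7 tcp [0.4473 0.2653 0.0862] F [ 0.72 -0.21 -0.36] w 1.002 xang 87.43 ydown [ 0.  0. -1.]
```

View pics/mwrist.png

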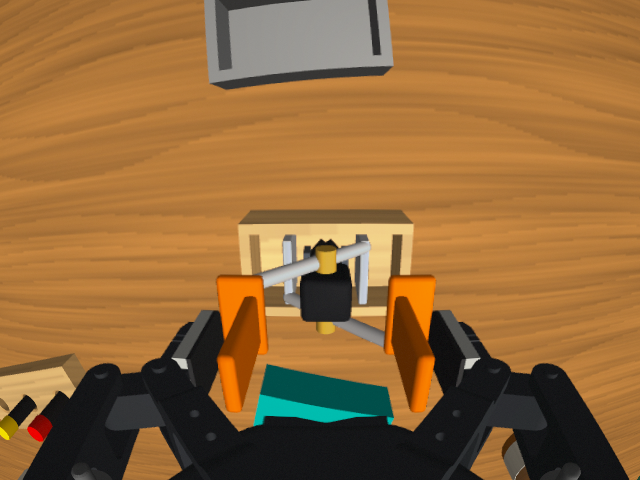

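The fingers are open and clear of both handles, and the tongs stand in the wooden stand at (325,280). Raising straight up.

Emit:
{"method": "drive_tool", "body": {"plan": [[[1,0,-0.5,0,0],[1,0,-1.5,0,0],[1,0,-3,0,0],[1,0,-4,0,0],[1,0,-4,0,0],[1,0,-3,0,0],[1,0,-1,0,0],[1,0,0,0,0],[1,0,0,0,0]]]}}

```text
t: 29.6
tcp_pos: [0.4467, 0.2651, 0.2549]
orientation: [[0.045, -0.002, -0.999], [0.999, -0.001, 0.045], [-0.001, -1.0, 0.002]]
force: [-0.3, -0.4, 0.2]
width: 1.001
```

```bash
python3 look.py n wrist scene top; python3 - <<'E'
from h import *
d=dict(np.load('nwrist.npz'));P=wpts(d);hsv=cv2.cvtColor(d['color'],cv2.COLOR_BGR2HSV)
m=cv2.inRange(hsv,(2,190,90),(17,255,255)); q=P[m>0];q=q[(abs(q[:,0]-.446)<.04)&(abs(q[:,1]-.265)<.06)]
for sg in (0,1):
    t=q[(q[:,1]>.265)==sg]; top=t[t[:,2]>.134]; l=t[abs(t[:,2]-.092)<.003]; print(t[:,2].max(),cv2.minAreaRect(top[:,:2].astype(np.float32)),cv2.minAreaRect(l[:,:2].astype(np.float32)),np.median(l[:,2]))
for n in ('0','n'):
    d=dict(np.load('scene0.npz' if n=='0' else 'nscene.npz'));P=pts(d);hsv=cv2.cvtColor(d['color'],cv2.COLOR_BGR2HSV)
    for nm,lo,hi in [('red',(0,200,100),(3,255,255)),('yel',(24,150,120),(34,255,255)),('blue',(100,150,80),(125,255,255))]:
        k,l,s,c=cv2.connectedComponentsWithStats(cv2.inRange(hsv,lo,hi))
        for i in range(1,k):
            if 15<s[i,4]<200 and c[i][0]>150: q=P[l==i];print(n,nm,c[i].round(1),np.median(q,0).round(3),np.percentile(q[:,2],97).round(4))
j=cv2.imread('pics/nscene.png');cv2.imwrite('pics/nc.png',np.hstack([cv2.resize(j[170:310,110:250],(400,400),interpolation=2),cv2.resize(j[150:270,350:470],(400,400),interpolation=2)]))
a=cv2.imread('pics/top0.png');b=cv2.imread('pics/ntop.png');df=cv2.absdiff(a,b).max(2);df=cv2.morphologyEx((df>40).astype(np.uint8),cv2.MORPH_OPEN,np.ones((2,2)));k,l,s,c=cv2.connectedComponentsWithStats(df)
for i in range(1,k):
    if s[i,4]>8 : print('diff',s[i],c[i].round())
E
```

```text
t 29.75 tcp [0.4462 0.2648 0.2543] F [-0.23 -0.03 -0.36] w 1.006 xang 87.43 ydown [-0.003 -0.001 -1.   ]
0.14021871425112398 ((0.44404393434524536, 0.23374728858470917), (0.006850551813840866, 0.022865965962409973), 87.72697448730469) ((0.4433159828186035, 0.2287260740995407), (0.019665148109197617, 0.037164393812417984), 87.32267761230469) 0.09209498871364136
0.13978597864214692 ((0.44689077138900757, 0.2957904636859894), (0.0060721952468156815, 0.023218713700771332), 88.19937896728516) ((0.4464719891548157, 0.300748735666275), (0.01928761415183544, 0.037229202687740326), 88.67650604248047) 0.09216220285007459
0 red [319.  269.4] [0.581 0.013 0.069] 0.0729
0 yel [294.8 277.4] [ 0.59  -0.043  0.07 ] 0.072
0 blue [268.6 290.4] [nan nan nan] nan
n red [319.  269.4] [0.581 0.013 0.069] 0.0729
n yel [294.6 277.4] [ 0.591 -0.043  0.071] 0.073
n blue [163.7 241.9] [ 0.502 -0.288  0.156] 0.1609
diff [  151   181   162   299 20214] [231. 335.]
diff [370 209   8  10  58] [373. 214.]
diff [443 242   8   8  52] [447. 246.]
diff [    0   329   195   151 11880] [ 97. 403.]
diff [325 409  24  13 145] [336. 416.]
diff [ 44 416   6   5  21] [ 47. 418.]
diff [314 430   8  29 146] [318. 443.]
diff [364 430   5  12  34] [366. 436.]
diff [365 432  15  32 275] [373. 450.]
diff [219 452  12  28  93] [224. 466.]
```

View pics/nc.png

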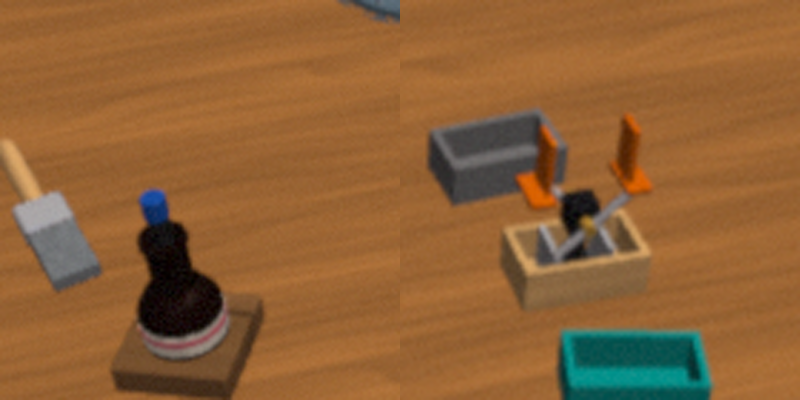

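View pics/nscene.png

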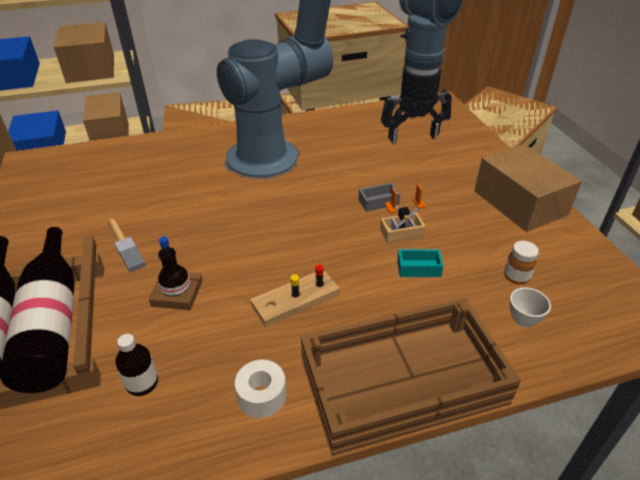

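The final scene shows the blue stopper in the bottle neck at (164,242) and the tongs upright in the wooden stand at (405,220). Red, yellow, the jar and the small bottle have not moved, and the arm is clear of everything.

```bash
python3 -c "
from rig import r
print(r.finish_job())"
```

```text
the job is handed in; nothing more can be done
None
```

The blue stopper is pressed into the dark bottle's neck and the tongs are back upright in their wooden stand. I handed the job in at about 30 s of the 61 s allowed; no verdict is reported.

**Press:** I felt the seal about 25 mm below the rim and held the press at a mean reading of 14.5 N. Adding about 1.5 N for the hanging tongs and stopper, the force on the seal was roughly 16 N. The largest reading during the press was 14.8 N. I then eased off, and the force stayed near 5 N or below while I squeezed the tongs open.

**Last checks:**
- **Stopper:** its head top is at about z 0.161 m. It rests on the seal, which sprung back to its relaxed height once I eased off, so the pressing force is no longer on it.
- **Tongs:** the plate tops read 0.140 m and the ledges 0.092 m. That is the same ledge height as at the start, and they stand within about 1 mm of their starting position.
- **Other things:** the red and yellow stoppers measured unmoved. The before-and-after overhead comparison showed nothing at the jar or the small bottle. The fingers never touched the blue stopper.

**Disagreements:**
- The wrist and top cameras differed by about 3 mm in x, so I aligned everything within the wrist view.
- The fingertips slipped down the handle plates at about 14 N rather than the stated 6 to 9 N. To get them onto the ledge before lifting, I pushed the tongs down on the stand floor with about 21 N. That was before the stopper was involved.

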